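# Free a sampling cup from its stack, tare it and set it under the sand hopper

### The arm

A 6-joint arm with a two-finger parallel gripper is mounted at the origin on the work surface. World frame = base frame: x ahead of the robot, y to its left, z up, the work surface at z = 0. Lengths are in m, angles in degrees, forces in N, time in s.
With the tool pointing down it reaches from about 0.35 to 0.875 m from the base axis. Payload 4.2 kg.
Tool frame: the origin (TCP) lies at the very end of the fingers, on their centre line; the grasp point (between the pads) lies 19 mm behind it; y points along the fingers, z is the direction in which the jaws open and shut, and the axes are right-handed (so a half turn about y gives the same grasp; the last joint's range is limited). The gripper opens to 87 mm and grips with 3 to 60 N. Pads are 19 mm wide; open, the fingers measure 117 mm over their backs; the gripper's body (75 mm by 190 mm) begins 51 mm behind the grasp point.
Start: joints at [79.676, 22.042, 0.453, 0, -68.411, -14.817], TCP at [0.265, 0.566, 0.223] pointing down, gripper open.
Joint ranges: [-179.83, 179.83], [-69.29, 118.12], [-61.27, 80.66], [-181.25, 117.63], [-171.15, -9.14], [-177.46, 177.46]. Speed limits (degrees/s): [159.86, 159.86, 180, 180, 180, 180].

### API

Orientations are given as a 3x3 rotation matrix whose columns are the frame's x, y, z axes.
In Python, from station import r, eyes gives the robot as it stands.
- The arm moves only by the tool play_rows, never from a script. Its argument "deltas" is one flat list of numbers, 5 for each row, row after row: the closure in counts, from 0 (fully open) to 255 (shut), then the shift along the tool's x, y, z in mm, then the turn about the tool's y in rad. In form: [claw, tx, ty, tz, roll, claw, tx, ty, tz, roll, ...]. A call has exactly 10 rows; each row shifts and turns the commanded pose from where the row before left it, along the tool's axes as they then stand; what a row does not reach is not made up. A row lasts 1/10 s, in which the tool goes at most 50 mm and 8.59 degrees, less where a joint would pass 70% of its speed; a pose out of reach is approached as far as the arm can. A call is refused whole if a number of a shift passes 50 or a number of a turn 0.15, either way. A call with a gripper value outside its range is refused whole. The fingers move at their own pace and stop on an object; the grip force is fixed at half the most. Time passes only in rows, so rows that do not move let the fingers close, or fill a call up. It gives the time, the measured TCP pose, the force and the opening at its end, in the units of the state.
- r.sense(): the state, without advancing time (a new reading comes with each control period).
- eyes.capture(name): name is "scene" or "side" or "wrist"; returns a dict with "img" (480x640x3 uint8, blue, green, red), "vfov" (degrees; the focal length in pixels is half the picture's height over the tangent of half this angle, whatever the lens; pixels are square), "cx", "cy" (the principal point, pixels), "R" (3x3) and "t" (3): a world point X has camera coordinates R X + t; the wrist camera has in their place "tool_from_camera" (4x4, takes a point from camera to tool coordinates, whose origin is the TCP and whose axes are the tool frame's). Camera axes: x right, y down, z forward; pixel columns grow to the right and rows downward; lengths in m; the calibration is good to about 2 mm. The wrist camera is an equidistant fisheye: a pixel r from the principal point sees the ray r / f radians off the axis. A picture is of the moment at which its call begins: read the wrist's pose just before it. There is no depth.
- r.finish_job(): hands the job in, once; it reports no verdict.
The state is a dict: "time_s": time; "joints": joint angles; "joint_velocities": joint speeds; "effort": joint torques, N m; "tcp_pos": TCP position; "ee_rot": TCP orientation; "wrist_force": force on the tool from outside, world axes, zero at the start; "moment": the same for the moment, N m; "gripper_width": opening from 0.0 (shut) to 1.0 (fully open).
Only numpy, scipy, OpenCV 4.12 (cv2) and the standard library are available. Lean on these libraries where they do the work, as an engineer would, in place of code of your own. Each camera call takes 0.05 s, during which the arm holds its last target.

### The job

Take the top cup off the locked stack by turning it anticlockwise (seen from above) and lifting it away, leaving the other two cups in the stand, and stand it upright in the middle of the balance pan. Let go of it, press the balance's button fully down to tare it, then take the cup again by its handle and stand it upright on the middle of the square pad under the hopper's chute. Let go, and leave the bottle and the tape roll where they are.

Things in the scene. Friction and masses are not known exactly. Their poses are not given: they have to be found in the camera images.
- top_cup_center (a point): On the axis of the stack's top cup, 30 mm above its underside, half-way up. z is its axis (up), its handle points along -x. A stepped round steel cup, 60 mm tall at the rim: lower half about 50 mm across, upper half (30 to 60 mm up) a cylinder 62 mm across, wall 3.5 mm. Its +y and -y sides are plain and free to grip from above, 62 mm wide. About 95 g
- top_cup: The same top cup; origin at the centre of its underside. It rests on the middle cup's rim, 30 mm above it, handles in line. A tab at its -x and at its +x side (37.5 mm off the axis) lies under a hook of the cup below with 2 mm of play. Turned anticlockwise from above by 0.5 to 1.0 rad it lifts free, with light friction; clockwise a stop blocks it; pulled straight up it stays locked
- top_cup_hook (a point): Top of the top cup's own hook on the rim at its -x side, 38 mm off the axis, 71 mm above the cup's underside; a like hook stands at the +x side. Hooks are up to 15 mm wide and reach from 33 to 42 mm off the axis
- top_cup_handle: The top cup's handle, part of it: a straight level black bar 12 mm wide (along y), 8 mm thick, from 30 to 106 mm off the cup's axis. Origin in mid-thickness at a good place to grip, 80 mm from the cup's axis on its -x side and 50 mm above the cup's underside. On the stack the lower handles lie 30 and 60 mm under it
- middle_cup: The stack's second cup, like the top one; origin at the centre of its underside. It is loose, hooked onto the bottom cup, which is screwed to the fixed stand; two upright bars of the stand 85 mm from the axis keep its handle from turning; the bars end 14 mm below the top cup's handle
- pan (a point): Centre of the top of the balance's round steel pan, 116 mm across, 50 mm above the bench. The balance is fixed, a grey box 150 x 240 x 36 mm. z is up; the button lies 123 mm from here along -y and 30 mm along -x
- tare_top (a point): Centre of the top of the balance's round black button, 26 mm across, pressed straight down; it stands clear of the box
- tare (a joint): Travel of the button in m: 0 up, 0.006 fully down, which takes 4 N; it springs back
- pad (a point): Centre of the top of the fixed square 80 x 80 mm rubber pad under the hopper's chute, 10 mm above the bench. z is up, -x is the open front; nothing stands in front or at the sides. The cup goes in level from the front, held by its handle
- chute_lip (a point): Lower edge of the chute, 44 mm wide, right above the pad, about 98 mm above the bench; it reaches 7 mm in front of the pad's centre. From here the chute rises at 45 degrees towards +x to a funnel 96 mm across, centred 82 mm behind the pad's centre, 165 to 225 mm above the bench, on a column
- bottle: White plastic bottle, 56 mm across, 130 mm tall, a bystander; origin at the centre of its underside
- tape: Roll of tape lying flat, 96 mm across, 24 mm high, a bystander; origin at the centre of its underside
Mind the look-alikes: they are no part of the job. Of the things that look like the part that bears pad, take the one that is farthest to the robot's right at the start. What is shaped like the top_cup but turquoise is not meant.

How it is judged:
By the outcome, as a careful person would: the job done as asked, in the order asked, and still so for the second after the job is handed in, with the robot touching nothing.
It also fails if it takes over 72 s, if anything falls off the work surface, if the arm or the gripper's body presses on something with over 40 N, if the wrist force passes 120 N, or if a joint passes its speed limit or range.

## Working session

There is one attempt and no reset: what is moved stays moved. The work goes in short steps, Python scripts to look and compute and a tool call to move; the robot and the scene stay as the last step left them, time stands still between calls to the robot, and variables do not carry over. Pictures are saved under pics/ and viewed, and the job is handed in when it is done.

Besides the shell and the picture viewer there is one more tool, called as name(argument=value, ...), one argument or row to a line, values as JSON. play_rows: Moves the arm, as the interface text tells. Its arguments: {"type":"object","properties":{"deltas":{"type":"array","items":{"type":"number"}}},"required":["deltas"]}

```bash
ls -la; mkdir -p pics; python3 - <<'E'
from station import r, eyes
import cv2, numpy as np
s=r.sense(); print(s)
for n in ["scene","side","wrist"]:
    c=eyes.capture(n); cv2.imwrite(f"pics/{n}0.png",c["img"]); print(n,{k:v for k,v in c.items() if k!="img"})
E
```

```text
total 12
drwxr-xr-x  3 agent agent 4096 Dec  6 15:46 .
drwxr-xr-x 23 root  root  4096 Dec  6 15:46 ..
drwxr-xr-x  2 agent agent 4096 Dec  6 15:46 pics
{'time_s': 0.0, 'joints': array([ 7.96751018e+01,  2.20902872e+01,  3.79745397e-01, -2.80083190e-02,
       -6.84098981e+01, -1.48167171e+01]), 'joint_velocities': array([-0.14189348,  0.09411305, -0.07237969,  0.00415682, -0.02791025,
       -0.07369484]), 'effort': array([-7.13766872e-05, -3.90666318e+01,  1.87401724e+01,  4.21971023e+00,
        1.10464587e-02, -1.97170575e-04]), 'tcp_pos': array([0.26526678, 0.56525604, 0.22146689]), 'ee_rot': array([[-9.05183856e-01, -8.23926950e-04, -4.25019421e-01],
       [ 4.25020209e-01, -1.98652697e-03, -9.05181681e-01],
       [-9.85089620e-05, -9.99997687e-01,  2.14835775e-03]]), 'wrist_force': array([-0.2291406 ,  0.71025024,  0.14322041]), 'moment': array([ 0.00535655, -0.03719091, -0.00212303]), 'gripper_width': 0.9977651835355018}
scene {'vfov': 50.03257900660305, 'cx': 316.3565102856516, 'cy': 241.58445957429765, 'R': array([[-0.3758903 ,  0.926488  , -0.01806826],
       [ 0.72334877
[... 167 characters left out ...]
x': 332.7940160382436, 'cy': 236.58286600364104, 'R': array([[ 0.84925664, -0.5278195 , -0.0130281 ],
       [-0.31743293, -0.49071799, -0.81143835],
       [ 0.42189986,  0.69325495, -0.5842928 ]]), 't': array([-0.4784855 ,  0.26563616,  1.01852529])}
wrist {'vfov': 65.70646984690485, 'cx': 315.40491317856055, 'cy': 234.40757049637227, 'tool_from_camera': array([[-1.40979749e-05,  9.70491710e-01,  2.41134487e-01,
        -6.48892590e-02],
       [-9.47814344e-05, -2.41134488e-01,  9.70491705e-01,
        -1.61698758e-01],
       [ 9.99999995e-01, -9.17310494e-06,  9.53841043e-05,
         4.22721198e-04],
       [ 0.00000000e+00,  0.00000000e+00,  0.00000000e+00,
         1.00000000e+00]])}
```

View pics/scene0.png

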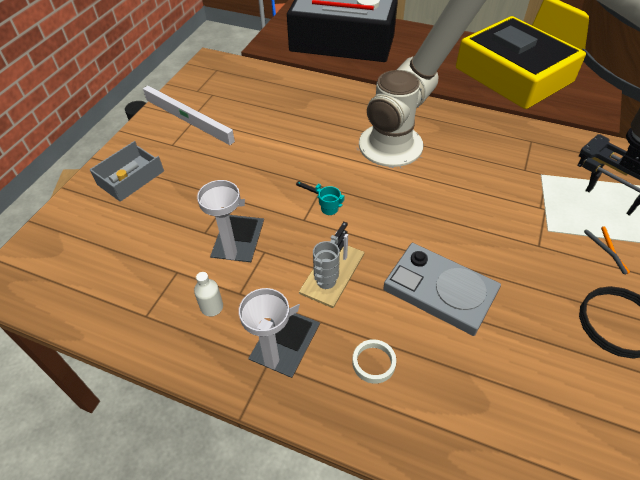

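View pics/side0.png

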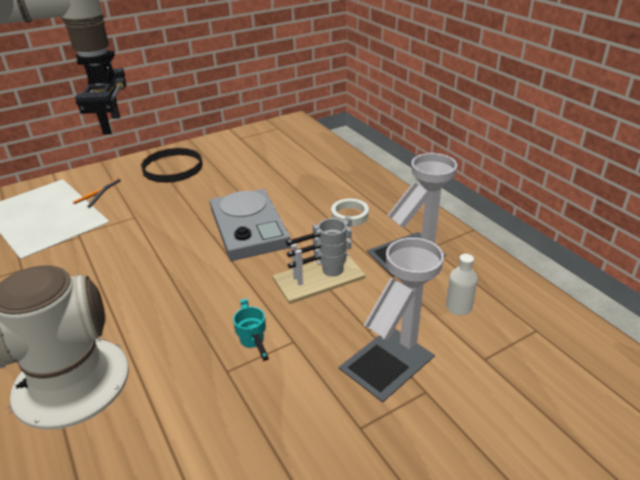

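View pics/wrist0.png

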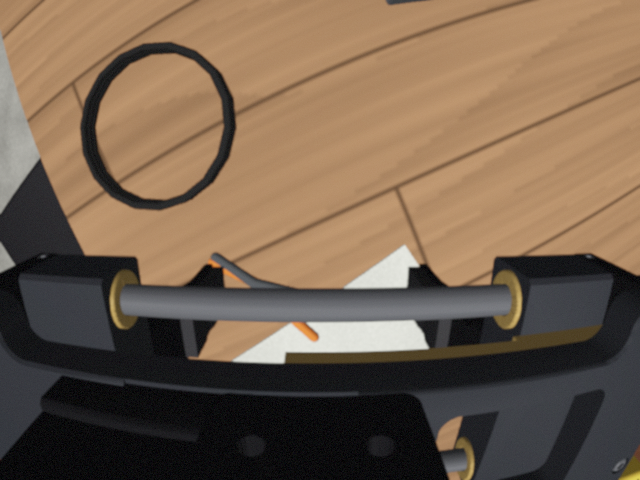

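The scene view shows the stack near (327,262), the balance near (442,287), and hoppers with pads near (240,238) and (285,345). I'll zoom in for precise pixels.

```bash
cat > h.py <<'E'
import numpy as np, cv2
def load():
    from station import r, eyes
    return r, eyes
def pix(c,X):
    p=c["R"]@np.asarray(X)+c["t"]; f=240/np.tan(np.radians(c["vfov"]/2))
    return np.array([c["cx"]+f*p[0]/p[2], c["cy"]+f*p[1]/p[2]])
def ray(c,u,v):
    f=240/np.tan(np.radians(c["vfov"]/2))
    d=c["R"].T@np.array([(u-c["cx"])/f,(v-c["cy"])/f,1]); return -c["R"].T@c["t"], d
def onz(c,u,v,z):
    o,d=ray(c,u,v); return o+d*(z-o[2])/d[2]
def tri(c1,p1,c2,p2):
    o1,d1=ray(c1,*p1);o2,d2=ray(c2,*p2)
    k=np.linalg.lstsq(np.c_[d1,-d2],o2-o1,rcond=None)[0]
    a=o1+k[0]*d1;b=o2+k[1]*d2; return (a+b)/2,np.linalg.norm(a-b)
def wray(c,s,u,v):
    f=240/np.tan(np.radians(c["vfov"]/2)); x,y=u-c["cx"],v-c["cy"]; rr=np.hypot(x,y); th=rr/f
    dc=np.array([np.sin(th)*x/rr,np.sin(th)*y/rr,np.cos(th)]); T=c["tool_from_camera"]
    return s["tcp_pos"]+s["ee_rot"]@T[:3,3], s["ee_rot"]@T[:3,:3]@dc
def wonz(c,s,u,v,z):
    o,d=wray(c,s,u,v); return o+d*(z-o[2])/d[2]
def wpix(c,s,X):
    T=c["tool_from_camera"]; p=s["ee_rot"].T@(np.asarray(X)-s["tcp_pos"]); p=T[:3,:3].T@(p-T[:3,3])
    f=240/np.tan(np.radians(c["vfov"]/2)); q=np.hypot(p[0],p[1]); th=np.arctan2(q,p[2])
    return np.array([c["cx"]+f*th*p[0]/q,c["cy"]+f*th*p[1]/q])
E
python3 - <<'E'
import cv2
a=cv2.imread("pics/scene0.png"); b=cv2.imread("pics/side0.png")
def crop(im,x,y,w,h,k,n): cv2.imwrite("pics/"+n,cv2.resize(im[y:y+h,x:x+w],None,fx=k,fy=k,interpolation=cv2.INTER_CUBIC))
crop(a,290,210,100,100,6,"a_stack.png"); crop(a,380,235,130,100,6,"a_bal.png"); crop(a,190,170,90,100,6,"a_hop.png")
crop(b,265,205,110,100,6,"b_stack.png"); crop(b,330,300,110,100,6,"b_hop.png");crop(b,200,180,100,85,6,"b_bal.png")
E
```

```text
(no output)
```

View pics/a_stack.png

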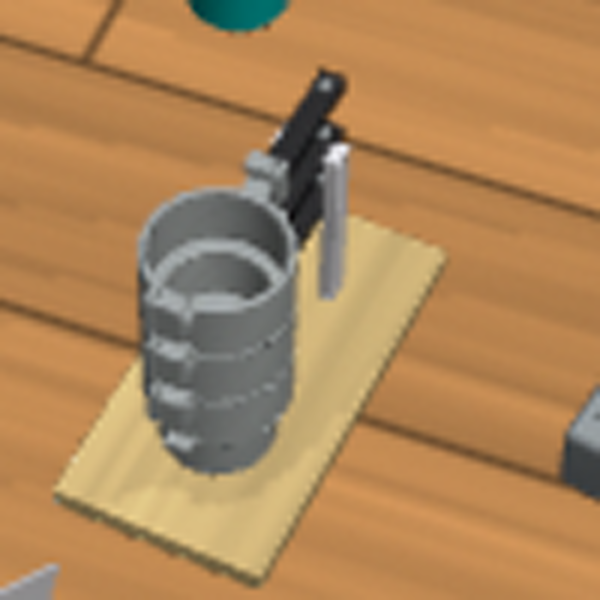

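View pics/b_stack.png

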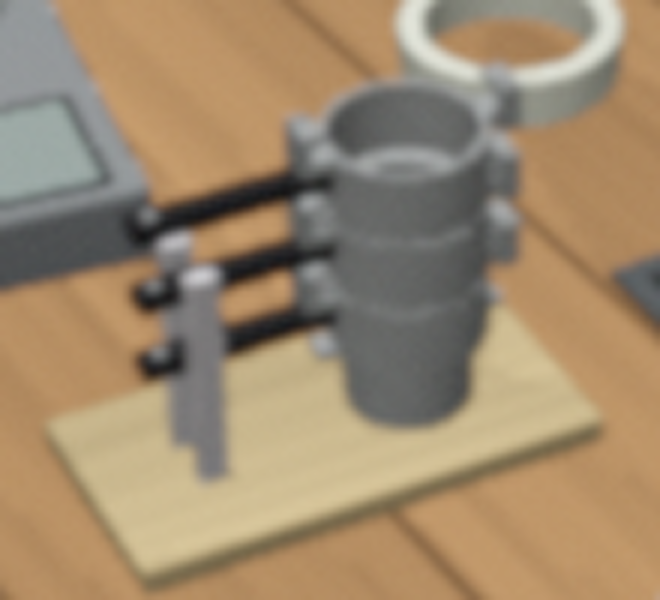

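View pics/a_hop.png

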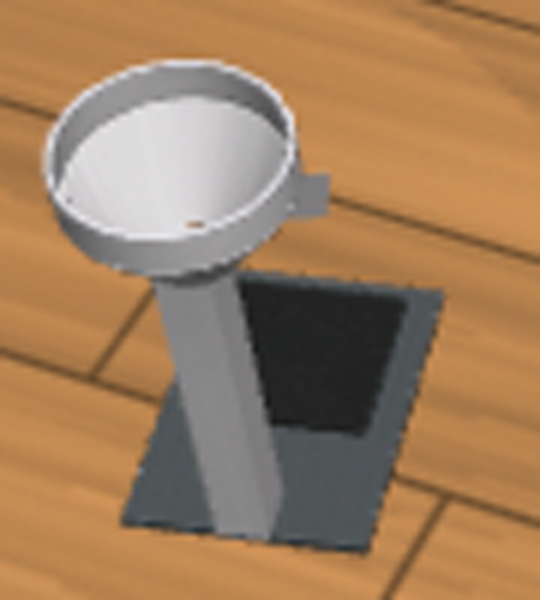

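View pics/b_hop.png

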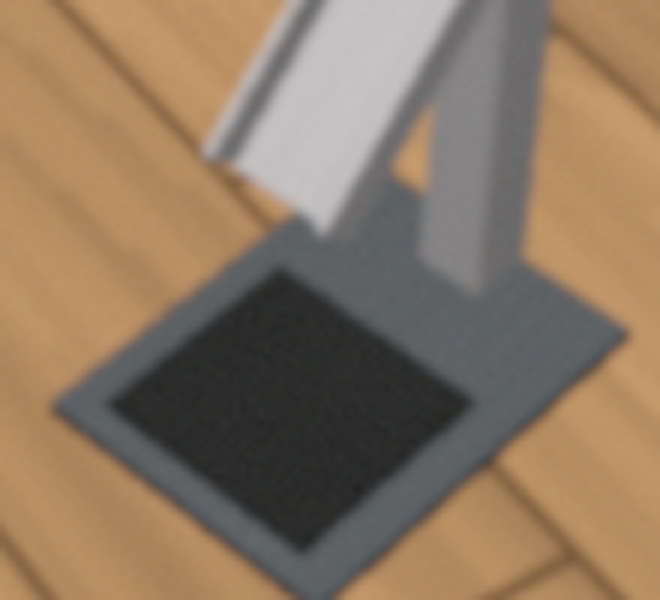

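View pics/a_bal.png

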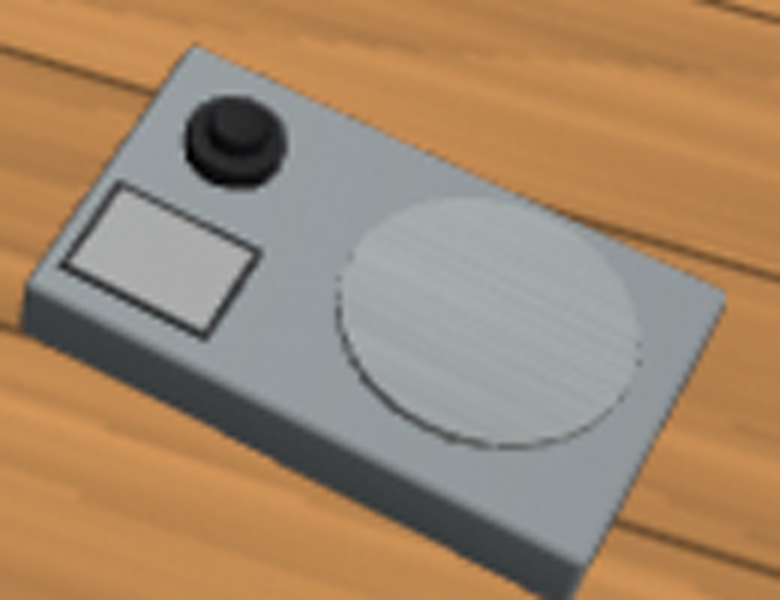

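```bash
python3 - <<'E'
from h import *
r,eyes=load()
A=eyes.capture("scene");B=eyes.capture("side")
def P(o,u,v): return (o[0]+(u+.5)/6-.5,o[1]+(v+.5)/6-.5)
a=(290,210);b=(265,205)
print("rim c",tri(A,P(a,218,247),B,P(b,405,130)))
print("handle end top",tri(A,P(a,333,80),B,P(b,143,215)))
# base board corners
print("board",[onz(A,*P(a,u,v),0.01).round(4) for u,v in [(445,250),(55,495),(262,580)]])
print("board B",[onz(B,*P(b,u,v),0.01).round(4) for u,v in [(48,428),(150,578),(600,425),(505,300)]])
print("pad B",[onz(B,*P((330,300),u,v),0.01).round(4) for u,v in [(283,268),(110,403),(303,550),(472,403)]])
print("pad A",[onz(A,*P((190,170),u,v),0.01).round(4) for u,v in [(240,283),(405,298),(362,435)]])
print("other pad", onz(A,290,330,.01))
# chute lip corners B
print("lip B",[onz(B,*P((330,300),u,v),0.098).round(4) for u,v in [(205,153),(320,235)]])
# pan
im=A["img"]; 
print("pan",[onz(A,*P((380,235),u,v),0.05).round(4) for u,v in [(336,300),(642,350),(485,195),(505,449),(488,322)]])
print("button A",[onz(A,*P((380,235),u,v),z).round(4) for u,v,z in [(237,125,0.05)]])
print("box",[onz(A,*P((380,235),u,v),0.036).round(4) for u,v in [(197,45),(725,295),(580,565),(30,285)]])
E
```

```text
rim c (array([0.56369823, 0.0034675 , 0.13252962]), np.float64(0.003885503926868121))
handle end top (array([0.46464745, 0.01425477, 0.12822264]), np.float64(0.0038556924368154575))
board [array([0.4387, 0.0611, 0.01  ]), array([ 0.6163, -0.0459,  0.01  ]), array([0.6233, 0.047 , 0.01  ])]
board B [array([0.4433, 0.0599, 0.01  ]), array([ 0.4362, -0.0329,  0.01  ]), array([ 0.616 , -0.0491,  0.01  ]), array([0.6279, 0.0332, 0.01  ])]
pad B [array([ 0.5189, -0.2315,  0.01  ]), array([ 0.4418, -0.2485,  0.01  ]), array([ 0.459 , -0.3255,  0.01  ]), array([ 0.5351, -0.308 ,  0.01  ])]
pad A [array([ 0.4582, -0.3218,  0.01  ]), array([ 0.4391, -0.2468,  0.01  ]), array([ 0.5185, -0.2287,  0.01  ])]
other pad [ 0.72005572 -0.02327109  0.01      ]
lip B [array([ 0.4755, -0.2479,  0.098 ]), array([ 0.4846, -0.2929,  0.098 ])]
pan [array([0.5024, 0.2594, 0.05  ]), array([0.4822, 0.3752, 0.05  ]), array([0.4304, 0.3029, 0.05  ]), array([0.546 , 0.3353, 0.05  ]), array([0.491, 0.317, 0.05 ])]
button A [array([0.4319, 0.2007, 0.05  ])]
box [array([0.3851, 0.1727, 0.036 ]), array([0.4336, 0.4024, 0.036 ]), array([0.5764, 0.3727, 0.036 ]), array([0.5297, 0.1435, 0.036 ])]
```

View pics/b_bal.png

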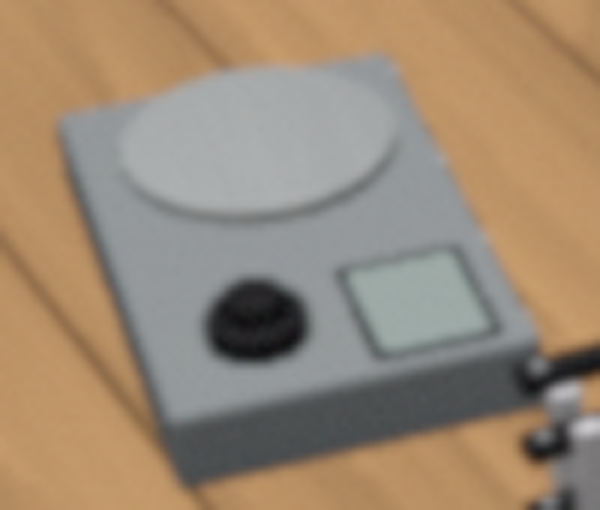

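```bash
cat >> h.py <<'E'
def yaw(s):
    R=s["ee_rot"]; return np.degrees(np.arctan2(R[1,0],R[0,0]))
def plan(p0,y0,p1,y1,n,claw,direct=None):
    """rows from pose (pos, yaw deg of tool x) to another; tool y down, tool z=(sin y,-cos y)"""
    p0=np.array(p0,float);p1=np.array(p1,float)
    d=(y1-y0)
    roll=-np.radians(d)/n
    rows=[]
    for i in range(n):
        y=np.radians(y0+d*i/n); st=(p1-p0)/n*1000
        tx=st[0]*np.cos(y)+st[1]*np.sin(y); tz=st[0]*np.sin(y)-st[1]*np.cos(y); ty=-st[2]
        rows.append([claw,round(tx,1),round(ty,1),round(tz,1),round(roll,4)])
    for i in range(0,n,10): print(", ".join(str(v) for q in rows[i:i+10] for v in q)); print()
E
python3 - <<'E'
from h import *
r,e=load(); s=r.sense(); print(s["tcp_pos"],yaw(s),s["ee_rot"][:,2])
plan(s["tcp_pos"],yaw(s),[0.60,0.0,0.30],-5,20,0)
E
```

```text
[0.26539934 0.56556747 0.22204378] 154.85297451329095 [-0.42494238 -0.90521987  0.00097803]
0, -27.2, -3.9, -18.5, 0.1395, 0, -29.5, -3.9, -14.5, 0.1395, 0, -31.2, -3.9, -10.3, 0.1395, 0, -32.3, -3.9, -5.9, 0.1395, 0, -32.8, -3.9, -1.3, 0.1395, 0, -32.7, -3.9, 3.3, 0.1395, 0, -31.9, -3.9, 7.8, 0.1395, 0, -30.5, -3.9, 12.2, 0.1395, 0, -28.5, -3.9, 16.3, 0.1395, 0, -26.0, -3.9, 20.1, 0.1395

0, -23.0, -3.9, 23.5, 0.1395, 0, -19.5, -3.9, 26.5, 0.1395, 0, -15.6, -3.9, 28.9, 0.1395, 0, -11.4, -3.9, 30.8, 0.1395, 0, -7.0, -3.9, 32.1, 0.1395, 0, -2.5, -3.9, 32.8, 0.1395, 0, 2.1, -3.9, 32.8, 0.1395, 0, 6.6, -3.9, 32.2, 0.1395, 0, 11.0, -3.9, 30.9, 0.1395, 0, 15.2, -3.9, 29.1, 0.1395
```

```bash
sed -i 's/tz=st\[0\]\*np.sin(y)-st\[1\]\*np.cos(y)/tz=-st[0]*np.sin(y)+st[1]*np.cos(y)/' h.py
python3 - <<'E'
from h import *
r,e=load(); s=r.sense()
plan(s["tcp_pos"],yaw(s),[0.60,0.0,0.30],-5,20,0)
E
```

```text
0, -27.2, -3.9, 18.5, 0.1395, 0, -29.5, -3.9, 14.5, 0.1395, 0, -31.2, -3.9, 10.3, 0.1395, 0, -32.3, -3.9, 5.9, 0.1395, 0, -32.8, -3.9, 1.3, 0.1395, 0, -32.7, -3.9, -3.3, 0.1395, 0, -31.9, -3.9, -7.8, 0.1395, 0, -30.5, -3.9, -12.2, 0.1395, 0, -28.5, -3.9, -16.3, 0.1395, 0, -26.0, -3.9, -20.1, 0.1395

0, -23.0, -3.9, -23.5, 0.1395, 0, -19.5, -3.9, -26.5, 0.1395, 0, -15.6, -3.9, -28.9, 0.1395, 0, -11.4, -3.9, -30.8, 0.1395, 0, -7.0, -3.9, -32.1, 0.1395, 0, -2.5, -3.9, -32.8, 0.1395, 0, 2.1, -3.9, -32.8, 0.1395, 0, 6.6, -3.9, -32.2, 0.1395, 0, 11.0, -3.9, -30.9, 0.1395, 0, 15.2, -3.9, -29.1, 0.1395
```

play_rows(
  deltas=[0,-27,-4,18.5,0.14,0,-29.5,-4,14.5,0.14,0,-31,-4,10,0.14,0,-32,-4,6,0.14,0,-33,-4,1,0.14,0,-32.5,-4,-3,0.14,0,-32,-4,-8,0.14,0,-30.5,-4,-12,0.14,0,-28.5,-4,-16,0.14,0,-26,-4,-20,0.14],
)

```text
time_s: 1.25
tcp_pos: [0.4319, 0.2821, 0.2628]
ee_rot: [[0.27, 0.0, -0.963], [0.963, 0.0, 0.27], [0.0, -1.0, 0.0]]
wrist_force: [1.1, -0.2, 0.7]
gripper_width: 0.998
```

play_rows(
  deltas=[0,-23,-4,-23.5,0.14,0,-19.5,-4,-26.5,0.14,0,-15.5,-4,-29,0.14,0,-11.5,-4,-31,0.14,0,-7,-4,-32,0.14,0,-2.5,-4,-33,0.14,0,2,-4,-33,0.14,0,6.5,-4,-32,0.14,0,11,-4,-31,0.14,0,15,-4,-29,0.14],
)

```text
time_s: 2.25
tcp_pos: [0.5971, -0.0023, 0.3026]
ee_rot: [[0.995, -0.0, 0.103], [-0.103, 0.0, 0.995], [-0.0, -1.0, 0.0]]
wrist_force: [0.3, 0.4, 0.1]
gripper_width: 1.003
```

```bash
cat > snap.py <<'E'
import sys
from h import *
r,e=load(); s=r.sense(); print(s["time_s"],s["tcp_pos"].round(4),round(yaw(s),2),s["joints"].round(1),s["wrist_force"].round(1),round(s["gripper_width"],3))
print(np.abs(s["joint_velocities"]).max().round(2))
for n in sys.argv[2:]:
    c=e.capture(n); cv2.imwrite(f"pics/{n}{sys.argv[1]}.png",c["img"])
    np.save(f"pics/{n}{sys.argv[1]}.npy",dict(c=c,s=s),allow_pickle=True)
E
python3 snap.py 1 wrist
```

```text
2.25 [ 0.5971 -0.0023  0.3026] -5.9 [  15.3   16.9    4.2   -0.   -77.4 -111.2] [0.3 0.4 0.1] 1.003
47.68
```

View pics/wrist1.png

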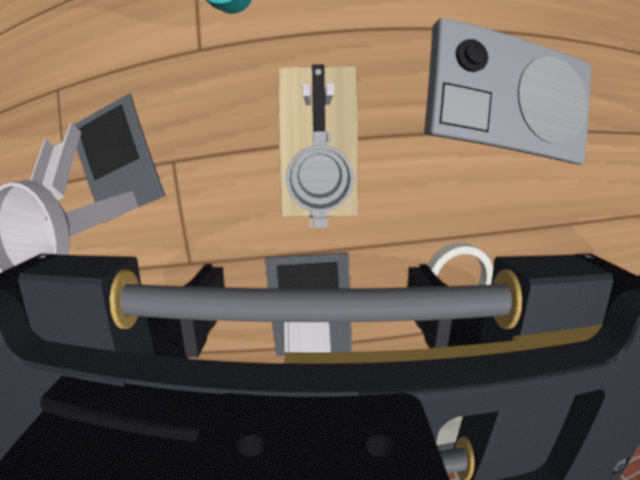

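```bash
python3 - <<'E'
import cv2
a=cv2.imread("pics/wrist1.png")
def crop(im,x,y,w,h,k,n): cv2.imwrite("pics/"+n,cv2.resize(im[y:y+h,x:x+w],None,fx=k,fy=k,interpolation=cv2.INTER_CUBIC))
crop(a,270,55,100,180,3.3333333,"w1_stack.png"); crop(a,420,10,180,160,4,"w1_bal.png")
E
```

```text
(no output)
```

View pics/w1_stack.png

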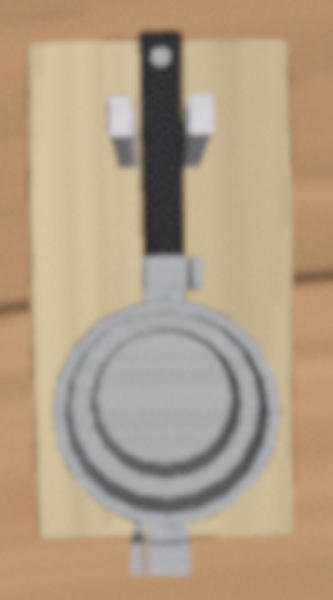

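View pics/w1_bal.png

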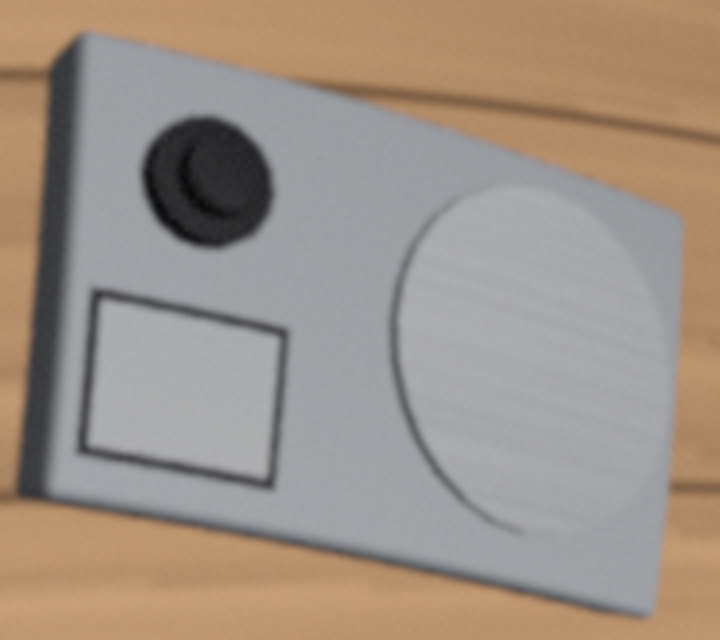

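```bash
python3 - <<'E'
from h import *
r,eyes=load()
D=np.load("pics/wrist1.npy",allow_pickle=True).item(); c,s=D["c"],D["s"]
A=eyes.capture("scene");B=eyes.capture("side")
k=3.3333333
P=lambda u,v:(270+(u+.5)/k-.5,55+(v+.5)/k-.5)
print("rim edges",[wonz(c,s,*P(u,v),.1325).round(4) for u,v in [(54,412),(279,412),(166,302),(167,523),(166.5,412)]])
zt=.1265
print("handle end, mid edges",[wonz(c,s,*P(u,v),zt).round(4) for u,v in [(161,32),(161,57),(143,200),(182,200),(146,245),(183,245)]])
print("hook end",[wonz(c,s,*P(u,v),.1435).round(4) for u,v in [(149,575),(190,575),(147,255),(187,255)]])
Q=lambda u,v:(420+(u+.5)/4-.5,10+(v+.5)/4-.5)
print("pan",[wonz(c,s,*Q(u,v),.05).round(4) for u,v in [(391,330),(672,360),(510,183),(540,535)]])
print("button",[wonz(c,s,*Q(228,172),z).round(4) for z in (.045,.05,.055,.06)])
R=lambda o,u,v:(o[0]+(u+.5)/6-.5,o[1]+(v+.5)/6-.5)
print("button tri",tri(A,R((380,235),240,125),B,R((200,180),258,298)))
print("box",[wonz(c,s,*Q(u,v),.036).round(4) for u,v in [(85,35),(683,215),(650,615),(45,495)]])
# pad corners in wrist
print("pad",[wonz(c,s,u,v,.01).round(4) for u,v in [(75,128),(125,105),(141,160),(92,182)]])
# stack rim triangulated wrist vs scene
o,d=wray(c,s,*P(166.5,412))
for C,p in((A,R((290,210),218,247)),(B,R((265,205),405,130))):
    o2,d2=ray(C,*p); kk=np.linalg.lstsq(np.c_[d,-d2],o2-o,rcond=None)[0]; print("rim tri",o+kk[0]*d,o2+kk[1]*d2)
E
```

```text
rim edges [array([ 0.5589, -0.0252,  0.1325]), array([0.5651, 0.035 , 0.1325]), array([0.5327, 0.0077, 0.1325]), array([0.5923, 0.0019, 0.1325]), array([0.5621, 0.0048, 0.1325])]
handle end, mid edges [array([0.4582, 0.0141, 0.1265]), array([0.4653, 0.0134, 0.1265]), array([0.5044, 0.0045, 0.1265]), array([0.5054, 0.0149, 0.1265]), array([0.5167, 0.004 , 0.1265]), array([0.5177, 0.0139, 0.1265])]
hook end [array([ 0.6038, -0.0042,  0.1435]), array([0.6049, 0.0067, 0.1435]), array([0.5201, 0.004 , 0.1435]), array([0.5211, 0.0142, 0.1435])]
pan [array([0.4811, 0.2568, 0.05  ]), array([0.4857, 0.376 , 0.05  ]), array([0.4304, 0.311 , 0.05  ]), array([0.5455, 0.3107, 0.05  ])]
button [array([0.4322, 0.2079, 0.045 ]), array([0.4334, 0.2055, 0.05  ]), array([0.4346, 0.2031, 0.055 ]), array([0.4357, 0.2006, 0.06  ])]
button tri (array([0.43841019, 0.20127045, 0.0563655 ]), np.float64(0.0035550649409846094))
box [array([0.3864, 0.1708, 0.036 ]), array([0.4308, 0.4023, 0.036 ]), array([0.574 , 0.3717, 0.036 ]), array([0.5291, 0.141 , 0.036 ])]
pad [array([ 0.4557, -0.3267,  0.01  ]), array([ 0.4425, -0.239 ,  0.01  ]), array([ 0.5199, -0.2242,  0.01  ]), array([ 0.5365, -0.3089,  0.01  ])]
rim tri [0.56210016 0.0048466  0.13283289] [0.56216215 0.00467217 0.13283824]
rim tri [0.56227801 0.00485046 0.13089851] [0.56557858 0.00309006 0.13119846]
```

```bash
python3 - <<'E'
from h import *
r,e=load(); s=r.sense(); print(s["time_s"],s["tcp_pos"],yaw(s))
plan(s["tcp_pos"],yaw(s),[0.562,0.0047,0.17],-5,10,0)
E
```

```text
2.4 [ 0.59712221 -0.0024737   0.3020156 ] -5.699931104878076
0, -3.6, 13.2, 0.4, -0.0012, 0, -3.6, 13.2, 0.4, -0.0012, 0, -3.6, 13.2, 0.4, -0.0012, 0, -3.6, 13.2, 0.4, -0.0012, 0, -3.6, 13.2, 0.4, -0.0012, 0, -3.6, 13.2, 0.4, -0.0012, 0, -3.6, 13.2, 0.4, -0.0012, 0, -3.6, 13.2, 0.4, -0.0012, 0, -3.6, 13.2, 0.4, -0.0012, 0, -3.6, 13.2, 0.4, -0.0012
```

play_rows(
  deltas=[0,-4.5,14.5,0.5,-0.012,0,-4.5,14.5,0.5,0,0,-4.5,14.5,0.5,0,0,-4.5,14.5,0.5,0,0,-4.5,14.5,0.5,0,0,-4.5,14.5,0.5,0,0,-4.5,15,0.5,0,0,-4.2,15,0.5,0,0,0,15,0,0,0,0,0,0,0],
)

```text
time_s: 3.4
tcp_pos: [0.5593, 0.0067, 0.1685]
ee_rot: [[0.997, -0.005, 0.083], [-0.083, -0.001, 0.997], [-0.005, -1.0, -0.001]]
wrist_force: [-1.5, -0.0, -0.0]
gripper_width: 1.0
```

```bash
python3 snap.py 2 wrist side
```

```text
3.4 [0.5593 0.0067 0.1685] -4.78 [ 1.73e+01  1.84e+01 -1.32e+01 -1.00e-01 -5.86e+01 -1.12e+02] [-1.5 -0.  -0. ] 1.0
2.9
```

View pics/wrist2.png

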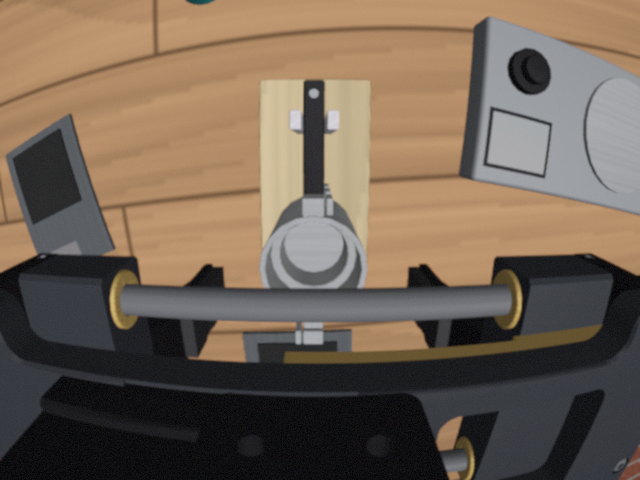

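View pics/side2.png

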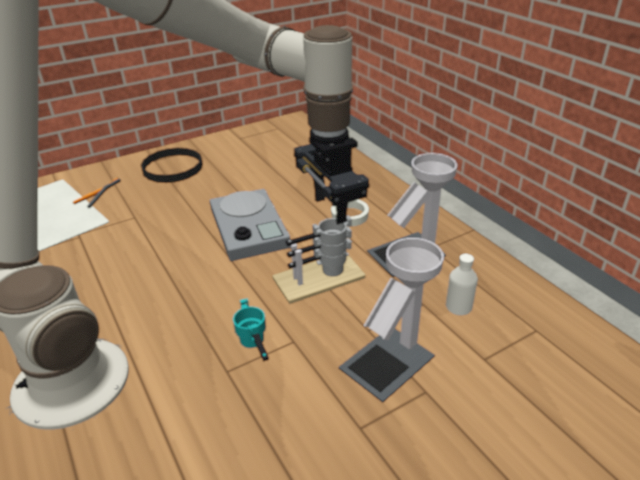

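```bash
python3 - <<'E'
from h import *
D=np.load("pics/wrist2.npy",allow_pickle=True).item(); c,s=D["c"],D["s"]
for z in(.129,.132): print([wonz(c,s,u,v,z).round(4) for u,v in [(261,265),(366.5,265)]])
print([wonz(c,s,u,v,.1265).round(4) for u,v in [(314,93),(314,85),(305,150),(324.5,150)]])
r,e=load(); s=r.sense(); print(s["time_s"],s["tcp_pos"],yaw(s))
g=cv2.imread("pics/wrist2.png"); cv2.imwrite("pics/w2c.png",cv2.resize(g[170:360,200:440],None,fx=3,fy=3,interpolation=cv2.INTER_CUBIC))
E
```

```text
[array([ 0.5586, -0.0249,  0.129 ]), array([0.5636, 0.0355, 0.129 ])]
[array([ 0.5576, -0.0243,  0.132 ]), array([0.5625, 0.0352, 0.132 ])]
[array([0.4652, 0.0135, 0.1265]), array([0.4607, 0.0139, 0.1265]), array([0.4961, 0.006 , 0.1265]), array([0.497 , 0.0166, 0.1265])]
3.5 [0.56132532 0.00660647 0.17086797] -4.779594662298575
```

View pics/w2c.png

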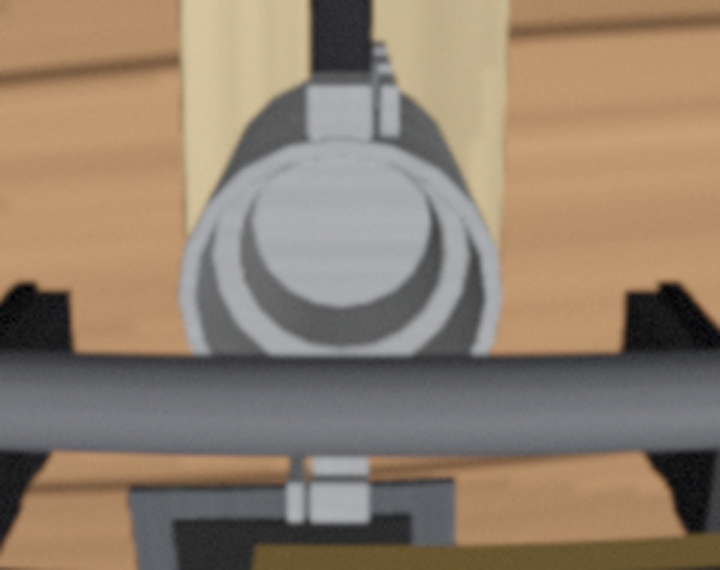

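play_rows(
  deltas=[0,0.5,8,-0.7,0,0,0,8,-0.7,0,0,0,8,0,0,0,0,8,0,0,0,0,8,0,0,0,0,8,0,0,0,0,8,0,0,0,0,7,0,0,0,0,0,0,0,0,0,0,0,0],
)

```text
time_s: 4.5
tcp_pos: [0.5619, 0.0046, 0.1075]
ee_rot: [[0.996, 0.0, 0.085], [-0.085, -0.0, 0.996], [0.0, -1.0, -0.0]]
wrist_force: [-0.0, 0.1, 0.5]
gripper_width: 0.999
```

```bash
python3 snap.py 3 side; python3 -c "
import cv2
g=cv2.imread('pics/side3.png'); cv2.imwrite('pics/s3c.png',cv2.resize(g[130:310,250:400],None,fx=4,fy=3.3,interpolation=2))"
```

```text
4.5 [0.5619 0.0046 0.1075] -4.87 [  17.    22.3  -17.4    0.   -50.3 -111.9] [-0.   0.1  0.5] 0.999
0.61
```

View pics/s3c.png

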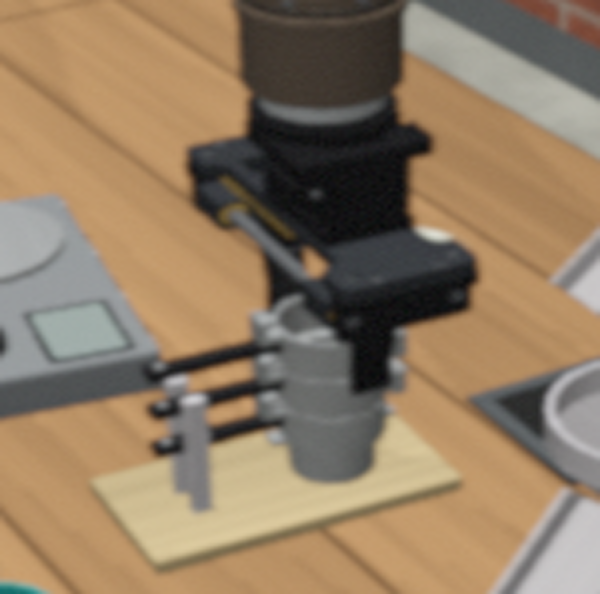

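play_rows(
  deltas=[255,0,0,0,0,255,0,0,0,0,255,0,0,0,0,255,0,0,0,0,255,0,0,0,0,255,0,0,0,0,255,0,0,0,0,255,0,0,0,0,255,0,0,0,0,255,0,0,0,0],
)

```text
time_s: 5.55
tcp_pos: [0.5619, 0.0046, 0.1077]
ee_rot: [[0.996, 0.0, 0.085], [-0.085, 0.0, 0.996], [0.0, -1.0, 0.0]]
wrist_force: [-0.5, 0.6, 1.6]
gripper_width: 0.707
```

play_rows(
  deltas=[255,0,0,0,-0.08,255,0,0,0,-0.08,255,0,0,0,-0.08,255,0,0,0,-0.08,255,0,0,0,-0.08,255,0,0,0,-0.08,255,0,0,0,-0.08,255,0,0,0,-0.08,255,0,0,0,-0.08,255,0,0,0,-0.03],
)

```text
time_s: 6.55
tcp_pos: [0.5616, 0.0041, 0.1077]
ee_rot: [[0.786, -0.001, -0.619], [0.619, -0.001, 0.786], [-0.001, -1.0, -0.0]]
wrist_force: [0.0, -0.6, 2.1]
gripper_width: 0.711
```

```bash
python3 snap.py 4 side scene; python3 -c "
import cv2
g=cv2.imread('pics/side4.png'); cv2.imwrite('pics/s4c.png',cv2.resize(g[130:310,250:400],None,fx=4,fy=3.3,interpolation=2))"
```

```text
6.55 [0.5616 0.0041 0.1077] 38.21 [ 17.   22.3 -17.4   0.  -50.4 -68.8] [ 0.  -0.6  2.1] 0.711
15.31
```

View pics/s4c.png

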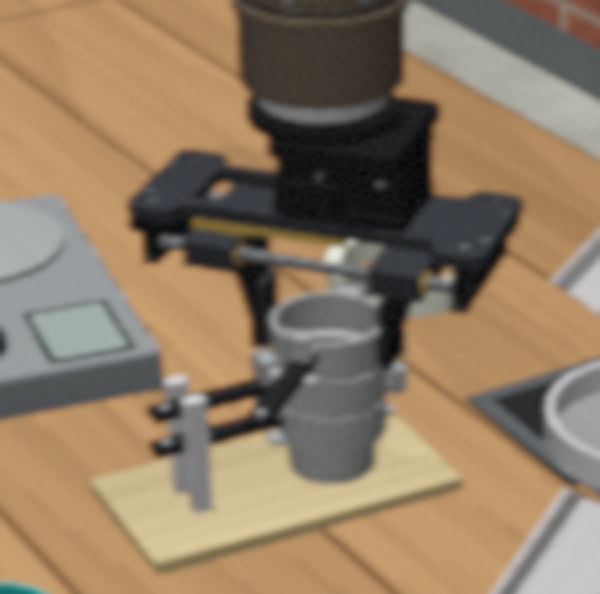

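play_rows(
  deltas=[255,0,-3,0,0,255,0,-5,0,0,255,0,-8,0,0,255,0,-10,0,0,255,0,-12,0,0,255,0,-14,0,0,255,0,-14,0,0,255,0,-14,0,0,255,0,-12,0,0,255,0,-8,0,0],
)

```text
time_s: 7.65
tcp_pos: [0.5622, 0.0047, 0.2094]
ee_rot: [[0.787, 0.002, -0.617], [0.617, 0.0, 0.787], [0.002, -1.0, -0.001]]
wrist_force: [0.2, -1.3, -0.5]
gripper_width: 0.71
```

```bash
python3 snap.py 5 side wrist; python3 -c "
import cv2
g=cv2.imread('pics/side5.png'); cv2.imwrite('pics/s5c.png',cv2.resize(g[90:310,240:410],None,fx=3.3,fy=2.7,interpolation=2))"
```

```text
7.65 [0.5622 0.0047 0.2094] 38.09 [ 17.   16.5  -9.8   0.  -63.6 -68.9] [ 0.2 -1.3 -0.5] 0.71
10.08
```

View pics/s5c.png

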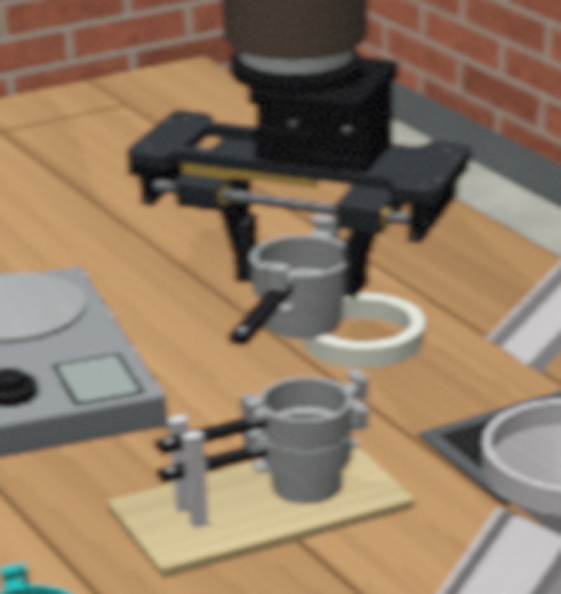

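View pics/wrist5.png

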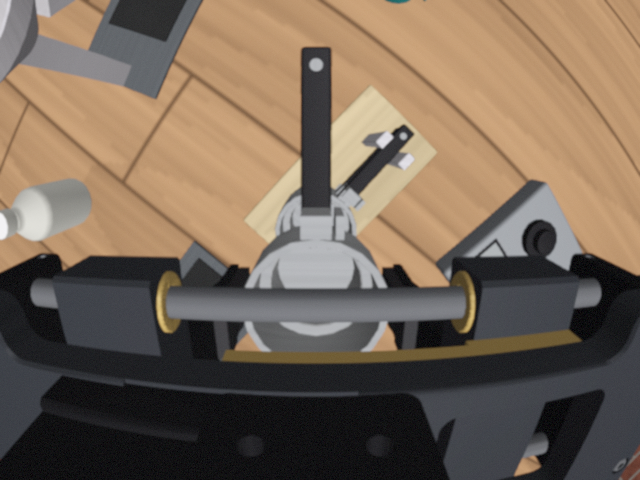

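```bash
python3 - <<'E'
from h import *
from scipy.optimize import least_squares as ls
D=np.load("pics/wrist1.npy",allow_pickle=True).item(); c,s=D["c"],D["s"]
D4=np.load("pics/scene4.npy",allow_pickle=True).item(); A=D4["c"]
B=np.load("pics/side2.npy",allow_pickle=True).item()["c"]
Q=lambda u,v:(420+(u+.5)/4-.5,10+(v+.5)/4-.5)
R=lambda o,u,v:(o[0]+(u+.5)/6-.5,o[1]+(v+.5)/6-.5)
sets={"w":[wonz(c,s,*Q(u,v),.05) for u,v in [(391,330),(672,360),(510,183),(540,535),(420,240),(640,265),(445,475)]],
"A":[onz(A,*R((380,235),u,v),.05) for u,v in [(336,300),(642,350),(485,195),(505,449),(370,235),(600,250),(385,400),(610,410)]],
"B":[onz(B,*R((200,180),u,v),.05) for u,v in [(120,148),(398,130),(262,65),(245,218),(150,190),(370,180),(170,95),(365,85)]]}
for k,P in sets.items():
    P=np.array(P)[:,:2]; f=ls(lambda q:np.hypot(*(P-q).T)-.058,[.488,.318]); g=ls(lambda q:np.hypot(*(P-q[:2]).T)-q[2],[.488,.318,.058]); print(k,f.x.round(4),(f.fun*1000).round(1),g.x.round(4))
r,e=load(); s=r.sense(); print(s["tcp_pos"],yaw(s))
plan(s["tcp_pos"],yaw(s),[0.488,0.318,0.20],-5,20,255)
E
```

```text
w [0.4877 0.3167] [ 2.3  1.3 -0.4  0.1 -0.4  1.   0.2] [0.4879 0.3169 0.0586]
A [0.4891 0.317 ] [ 1.1  0.6  2.4  1.8 -0.9  1.2  1.4 -0.4] [0.4891 0.3169 0.0589]
B [0.4927 0.3148] [ 1.3 -0.8  2.9  2.4 -1.4  1.1 -0.7 -0.2] [0.4927 0.3148 0.0586]
[0.56251569 0.00476084 0.20916859] 38.09768390026744
255, 6.7, 0.5, 14.6, 0.0376, 255, 6.2, 0.5, 14.9, 0.0376, 255, 5.6, 0.5, 15.1, 0.0376, 255, 5.0, 0.5, 15.3, 0.0376, 255, 4.5, 0.5, 15.5, 0.0376, 255, 3.9, 0.5, 15.6, 0.0376, 255, 3.3, 0.5, 15.8, 0.0376, 255, 2.7, 0.5, 15.9, 0.0376, 255, 2.1, 0.5, 16.0, 0.0376, 255, 1.5, 0.5, 16.0, 0.0376

255, 0.9, 0.5, 16.1, 0.0376, 255, 0.3, 0.5, 16.1, 0.0376, 255, -0.3, 0.5, 16.1, 0.0376, 255, -0.9, 0.5, 16.1, 0.0376, 255, -1.5, 0.5, 16.0, 0.0376, 255, -2.1, 0.5, 16.0, 0.0376, 255, -2.7, 0.5, 15.9, 0.0376, 255, -3.3, 0.5, 15.8, 0.0376, 255, -3.9, 0.5, 15.6, 0.0376, 255, -4.5, 0.5, 15.5, 0.0376
```

play_rows(
  deltas=[255,6.5,0,14.5,0.0375,255,6,0,15,0.0375,255,5.5,0,15,0.0375,255,5,0,15.5,0.0375,255,4.5,0,15.5,0.0375,255,4,0,15.5,0.0375,255,3.5,0,16,0.0375,255,2.5,0,16,0.0375,255,2,0,16,0.0375,255,1.5,0,16,0.0375],
)

```text
time_s: 8.75
tcp_pos: [0.5233, 0.1618, 0.2067]
ee_rot: [[0.959, -0.002, -0.284], [0.284, -0.001, 0.959], [-0.002, -1.0, -0.0]]
wrist_force: [0.3, -0.0, -0.6]
gripper_width: 0.707
```

play_rows(
  deltas=[255,1,3,16,0.0375,255,0.5,3,16,0.0375,255,0,3,16,0.0375,255,-1,3,16,0.0375,255,-1.5,3,16,0.0375,255,-2,3,16,0.0375,255,-2.5,3,16,0.0375,255,-3,3,15.5,0.0375,255,-4,3,15.5,0.0375,255,-4.5,3,15.5,0.0375],
)

```text
time_s: 9.75
tcp_pos: [0.4871, 0.3179, 0.1765]
ee_rot: [[0.996, -0.001, 0.087], [-0.087, -0.001, 0.996], [-0.001, -1.0, -0.001]]
wrist_force: [0.7, 0.0, -0.4]
gripper_width: 0.715
```

```bash
python3 snap.py 6 wrist scene; python3 -c "
from h import *
r,e=load(); s=r.sense(); print(s['tcp_pos'],yaw(s),s['wrist_force'])
plan(s['tcp_pos'],yaw(s),[.489,.317,.1],-5,10,255)"
```

```text
9.75 [0.4871 0.3179 0.1765] -4.98 [  49.1   20.    -9.6   -0.   -60.5 -144. ] [ 0.7  0.  -0.4] 0.715
34.88
[0.48689244 0.31865339 0.17612647] -4.799048561266646 [-0.04733334 -0.81599328 -0.83527193]
255, 0.2, 7.6, -0.1, 0.0004, 255, 0.2, 7.6, -0.1, 0.0004, 255, 0.2, 7.6, -0.1, 0.0004, 255, 0.2, 7.6, -0.1, 0.0004, 255, 0.2, 7.6, -0.1, 0.0004, 255, 0.2, 7.6, -0.1, 0.0004, 255, 0.2, 7.6, -0.1, 0.0004, 255, 0.2, 7.6, -0.1, 0.0004, 255, 0.2, 7.6, -0.1, 0.0004, 255, 0.2, 7.6, -0.1, 0.0004
```

View pics/wrist6.png

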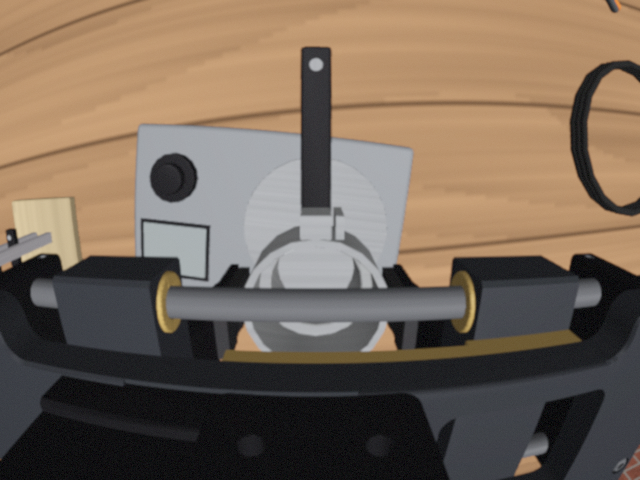

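play_rows(
  deltas=[255,0.5,8,-0.3,0,255,0.5,9,-0.3,0,255,0.5,9,0,0,255,0.3,9,0,0,255,0,9,0,0,255,0,9,0,0,255,0,9,0,0,255,0,9,0,0,255,0,8,0,0,255,0,4,0,0],
)

```text
time_s: 10.85
tcp_pos: [0.4891, 0.3165, 0.0935]
ee_rot: [[0.996, -0.001, 0.085], [-0.085, -0.001, 0.996], [-0.001, -1.0, -0.001]]
wrist_force: [0.1, 0.3, -0.7]
gripper_width: 0.711
```

```bash
python3 snap.py 7 side scene; python3 -c "
import cv2
g=cv2.imread('pics/side7.png'); cv2.imwrite('pics/s7c.png',cv2.resize(g[100:270,170:330],None,fx=4,fy=3.5,interpolation=2))"
```

```text
10.85 [0.4891 0.3165 0.0935] -4.88 [  48.8   25.   -15.3   -0.   -49.8 -143.7] [ 0.1  0.3 -0.7] 0.711
4.78
```

View pics/s7c.png

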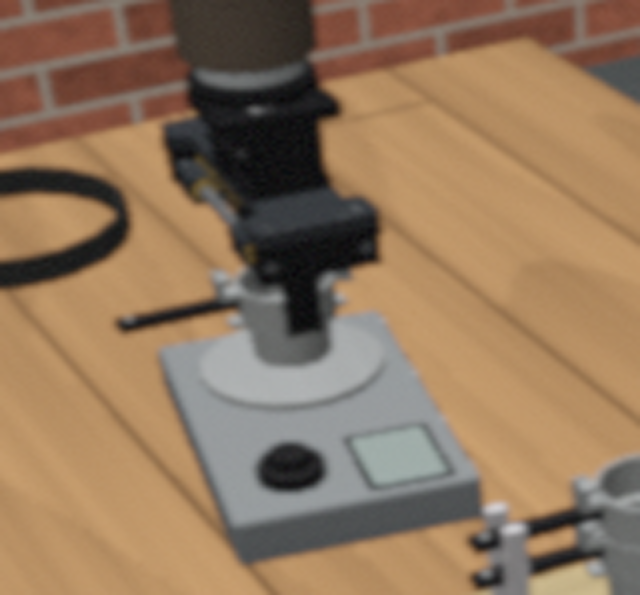

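play_rows(
  deltas=[255,0,1,0,0,255,0,1,0,0,255,0,1,0,0,255,0,1,0,0,255,0,1,0,0,255,0,1,0,0,255,0,0.5,0,0,255,0,0,0,0,255,0,0,0,0,255,0,0,0,0],
)

```text
time_s: 11.95
tcp_pos: [0.4895, 0.3169, 0.0881]
ee_rot: [[0.996, 0.0, 0.085], [-0.085, 0.0, 0.996], [0.0, -1.0, 0.0]]
wrist_force: [-0.3, 0.2, -0.4]
gripper_width: 0.706
```

play_rows(
  deltas=[255,0,0.5,0,0,255,0,0.5,0,0,255,0,0.5,0,0,255,0,0.5,0,0,255,0,0,0,0,255,0,0,0,0,255,0,0,0,0,255,0,0,0,0,255,0,0,0,0,255,0,0,0,0],
)

```text
time_s: 12.95
tcp_pos: [0.4895, 0.3168, 0.0861]
ee_rot: [[0.996, 0.0, 0.085], [-0.085, 0.0, 0.996], [0.0, -1.0, 0.0]]
wrist_force: [-0.3, -0.4, -0.7]
gripper_width: 0.71
```

play_rows(
  deltas=[255,0,0.5,0,0,255,0,0.5,0,0,255,0,0,0,0,255,0,0,0,0,255,0,0,0,0,255,0,0,0,0,255,0,0,0,0,255,0,0,0,0,255,0,0,0,0,255,0,0,0,0],
)

```text
time_s: 13.95
tcp_pos: [0.4896, 0.3169, 0.0857]
ee_rot: [[0.996, 0.0, 0.085], [-0.085, 0.0, 0.996], [0.0, -1.0, 0.0]]
wrist_force: [-2.0, -0.5, 6.6]
gripper_width: 0.715
```

play_rows(
  deltas=[0,0,0,0,0,0,0,0,0,0,0,0,0,0,0,0,0,0,0,0,0,0,0,0,0,0,0,0,0,0,0,0,-3,0,0,0,0,-8,0,0,0,0,-15,0,0,0,0,-15,0,0],
)

```text
time_s: 14.95
tcp_pos: [0.4895, 0.3168, 0.127]
ee_rot: [[0.996, 0.0, 0.085], [-0.085, -0.0, 0.996], [0.0, -1.0, 0.0]]
wrist_force: [0.1, -0.7, 0.3]
gripper_width: 0.997
```

play_rows(
  deltas=[0,0,-18,0,0,0,0,-18,0,0,0,0,-15,0,0,0,0,0,0,0,0,0,0,0,0,0,0,0,0,0,0,0,0,0,0,0,0,0,0,0,0,0,0,0,0,0,0,0,0,0],
)

```text
time_s: 15.95
tcp_pos: [0.4894, 0.3168, 0.1768]
ee_rot: [[0.996, -0.0, 0.085], [-0.085, -0.0, 0.996], [-0.0, -1.0, -0.0]]
wrist_force: [-0.3, 0.0, -0.1]
gripper_width: 1.0
```

```bash
python3 snap.py 8 wrist scene side; python3 -c "
import cv2
g=cv2.imread('pics/scene8.png'); cv2.imwrite('pics/a8c.png',cv2.resize(g[200:340,370:530],None,fx=4,fy=4,interpolation=2))
g=cv2.imread('pics/side8.png'); cv2.imwrite('pics/s8c.png',cv2.resize(g[130:270,170:330],None,fx=4,fy=4,interpolation=2))"
```

```text
15.95 [0.4894 0.3168 0.1768] -4.88 [  48.8   20.1   -9.5   -0.   -60.5 -143.7] [-0.3  0.  -0.1] 1.0
0.3
```

View pics/wrist8.png

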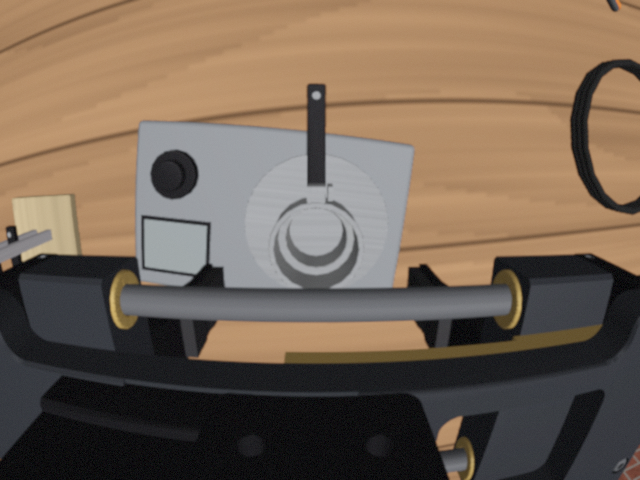

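View pics/a8c.png

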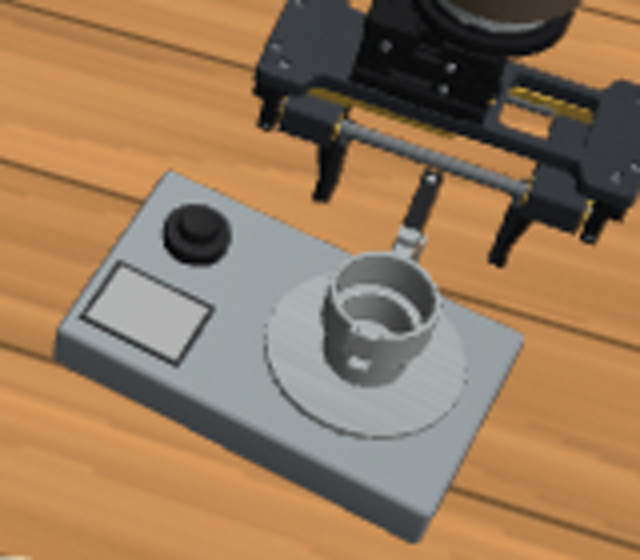

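View pics/s8c.png

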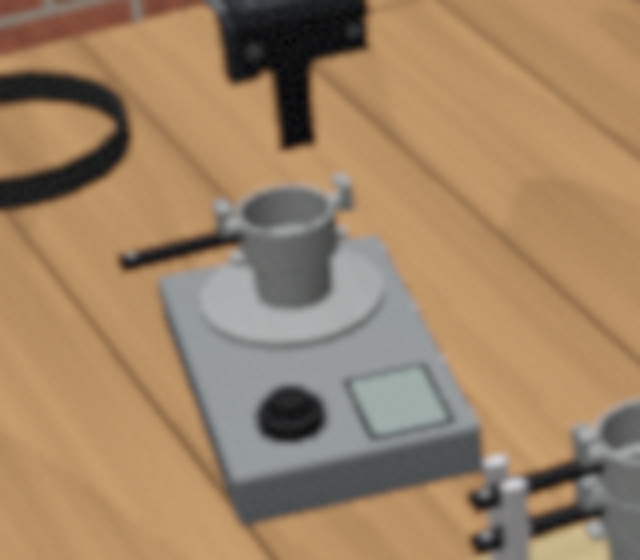

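```bash
python3 - <<'E'
from h import *
W=np.load("pics/wrist8.npy",allow_pickle=True).item(); A=np.load("pics/scene8.npy",allow_pickle=True).item()["c"];c,s=W["c"],W["s"]
g=c["img"]; cv2.imwrite("pics/w8c.png",cv2.resize(g[110:310,130:420],None,fx=2.7,fy=2.7,interpolation=2))
g=A["img"]; cv2.imwrite("pics/a8d.png",cv2.resize(g[240:280,400:440],None,fx=12,fy=12,interpolation=2))
cv2.imwrite("pics/w8d.png",cv2.resize(c["img"][145:205,145:205],None,fx=8,fy=8,interpolation=2))
E
```

```text
(no output)
```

View pics/a8d.png

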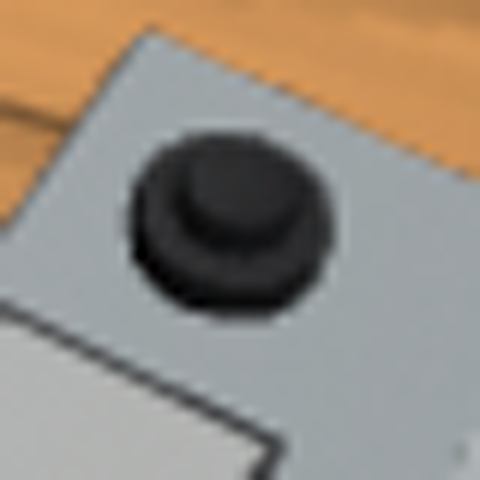

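View pics/w8d.png

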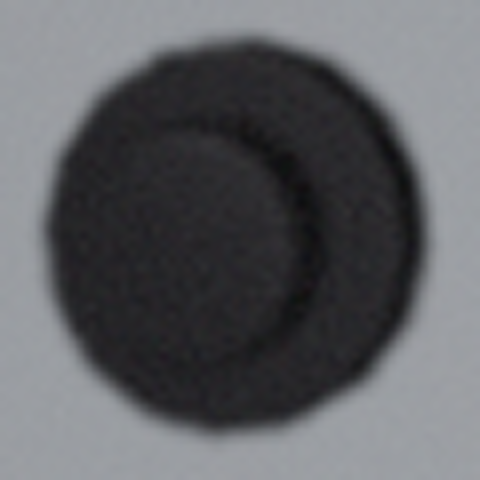

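View pics/w8c.png

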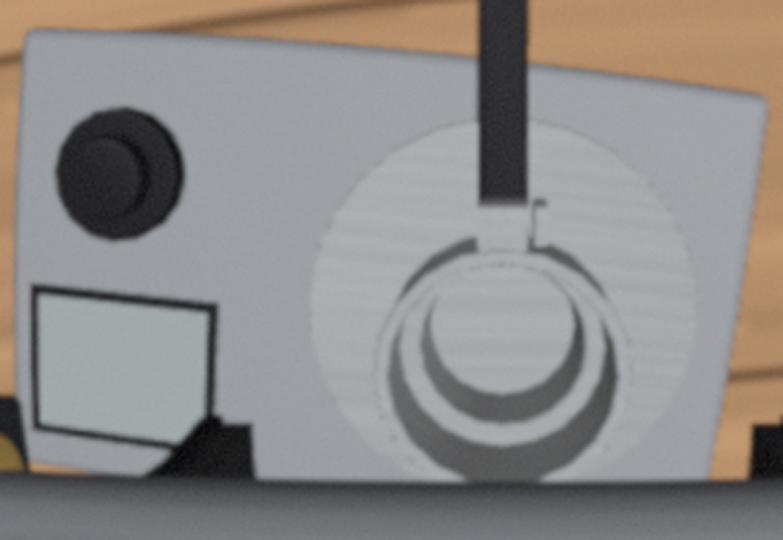

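```bash
python3 - <<'E'
from h import *
W=np.load("pics/wrist8.npy",allow_pickle=True).item(); A=np.load("pics/scene8.npy",allow_pickle=True).item()["c"];c,s=W["c"],W["s"]
o,d=wray(c,s,168.3,175.4); o2,d2=ray(A,420.2,255.2); k=np.linalg.lstsq(np.c_[d,-d2],o2-o,rcond=None)[0]; print(o+k[0]*d,o2+k[1]*d2)
print([wonz(c,s,168.3,175.4,z).round(4) for z in(.05,.055,.06)],[onz(A,420.2,255.2,z).round(4) for z in(.05,.055,.06)])
print([wonz(c,s,145+u/8,145+247/8,.055).round(4) for u in(85,300)])
# cup rim in w8c: left 372,right 630 ; inner bottom circle
K=2.7
print([wonz(c,s,130+(u+.5)/K-.5,110+(v+.5)/K-.5,.11).round(4) for u,v in[(374,370),(631,370)]])
r,e=load();s=r.sense()
plan(s["tcp_pos"],yaw(s),[0.4345,0.2035,0.13],64,10,255)
E
```

```text
[0.43483911 0.20299296 0.05613192] [0.43503491 0.20345861 0.05594301]
[array([0.4351, 0.2004, 0.05  ]), array([0.4349, 0.2025, 0.055 ]), array([0.4347, 0.2046, 0.06  ])] [array([0.4303, 0.203 , 0.05  ]), array([0.4343, 0.2034, 0.055 ]), array([0.4383, 0.2037, 0.06  ])]
[array([0.4338, 0.1911, 0.055 ]), array([0.4368, 0.2149, 0.055 ])]
[array([0.4856, 0.2864, 0.11  ]), array([0.4908, 0.3473, 0.11  ])]
255, -4.5, 4.7, -11.8, -0.1202, 255, -5.9, 4.7, -11.1, -0.1202, 255, -7.2, 4.7, -10.3, -0.1202, 255, -8.4, 4.7, -9.4, -0.1202, 255, -9.4, 4.7, -8.3, -0.1202, 255, -10.4, 4.7, -7.1, -0.1202, 255, -11.2, 4.7, -5.8, -0.1202, 255, -11.8, 4.7, -4.5, -0.1202, 255, -12.2, 4.7, -3.0, -0.1202, 255, -12.5, 4.7, -1.5, -0.1202
```

play_rows(
  deltas=[255,-4.5,0,-12,-0.12,255,-6,0,-11,-0.12,255,-7,0,-10,-0.12,255,-8.5,0,-9.5,-0.12,255,-9.5,0,-8.5,-0.12,255,-10.5,5,-7,-0.12,255,-11,8,-6,-0.12,255,-12,10,-4.5,-0.12,255,-12,12,-3,-0.12,255,-12.5,12,-1.5,-0.12],
)

```text
time_s: 17.1
tcp_pos: [0.4342, 0.2032, 0.1299]
ee_rot: [[0.436, 0.001, -0.9], [0.9, 0.001, 0.436], [0.001, -1.0, -0.0]]
wrist_force: [0.5, -0.1, -1.1]
gripper_width: 0.17
```

play_rows(
  deltas=[255,0,6,0,0,255,0,6,0,0,255,0,6,0,0,255,0,6,0,0,255,0,6,0,0,255,0,6,0,0,255,0,6,0,0,255,0,6,0,0,255,0,6,0,0,255,0,0,0,0],
)

```text
time_s: 18.1
tcp_pos: [0.4338, 0.2031, 0.0751]
ee_rot: [[0.441, -0.002, -0.898], [0.898, -0.001, 0.441], [-0.002, -1.0, 0.001]]
wrist_force: [-0.1, -0.2, -1.0]
gripper_width: 0.003
```

```bash
python3 snap.py 9 side scene; python3 -c "
import cv2
g=cv2.imread('pics/scene9.png'); cv2.imwrite('pics/a9c.png',cv2.resize(g[200:340,370:530],None,fx=4,fy=4,interpolation=2))
g=cv2.imread('pics/side9.png'); cv2.imwrite('pics/s9c.png',cv2.resize(g[130:270,170:330],None,fx=4,fy=4,interpolation=2))"
```

```text
18.1 [0.4338 0.2031 0.0751] 63.86 [ 44.6  17.9 -30.8  -0.  -41.5 -70.7] [-0.1 -0.2 -1. ] 0.003
0.82
```

View pics/a9c.png

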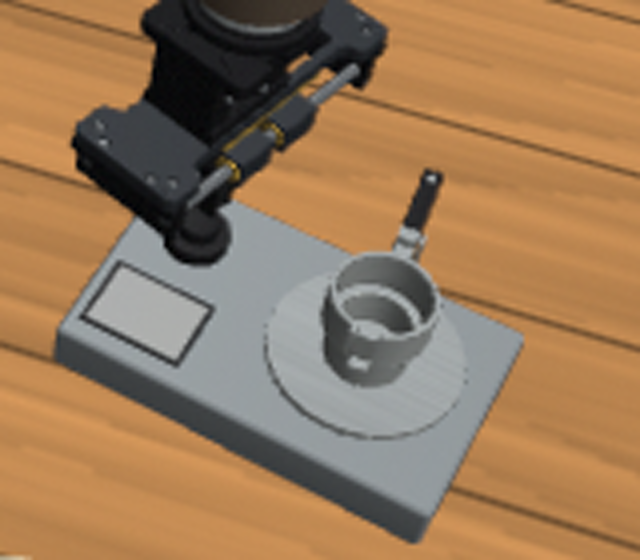

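View pics/s9c.png

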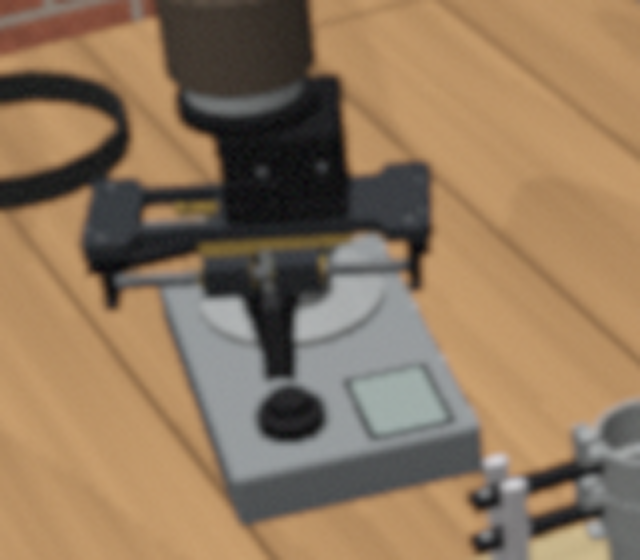

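play_rows(
  deltas=[255,0,3,0,0,255,0,3,0,0,255,0,3,0,0,255,0,3,0,0,255,0,3,0,0,255,0,2,0,0,255,0,2,0,0,255,0,1,0,0,255,0,1,0,0,255,0,0,0,0],
)

```text
time_s: 19.2
tcp_pos: [0.4342, 0.2035, 0.0551]
ee_rot: [[0.44, -0.0, -0.898], [0.898, -0.0, 0.44], [-0.0, -1.0, 0.0]]
wrist_force: [-2.1, 0.2, 3.5]
gripper_width: 0.008
```

play_rows(
  deltas=[255,0,1,0,0,255,0,1,0,0,255,0,1,0,0,255,0,1,0,0,255,0,1,0,0,255,0,0,0,0,255,0,0,0,0,255,0,0,0,0,255,0,0,0,0,255,0,0,0,0],
)

```text
time_s: 20.2
tcp_pos: [0.4343, 0.2035, 0.0521]
ee_rot: [[0.439, 0.001, -0.898], [0.898, -0.0, 0.439], [0.0, -1.0, -0.001]]
wrist_force: [-7.4, -2.2, 19.4]
gripper_width: 0.006
```

play_rows(
  deltas=[255,0,-2,0,0,255,0,-4,0,0,255,0,-8,0,0,255,0,-15,0,0,255,0,-20,0,0,255,0,-20,0,0,255,0,-20,0,0,255,0,-20,0,0,255,0,-10,0,0,255,0,0,0,0],
)

```text
time_s: 21.2
tcp_pos: [0.435, 0.2043, 0.1703]
ee_rot: [[0.44, 0.003, -0.898], [0.898, 0.002, 0.44], [0.003, -1.0, -0.001]]
wrist_force: [0.2, 0.2, 0.3]
gripper_width: 0.012
```

```bash
python3 snap.py 10 side;  python3 - <<'E'
from h import *
r,e=load();s=r.sense()
plan(s["tcp_pos"],yaw(s),[0.409,0.324,0.17],-5,10,0)
E
```

```text
21.2 [0.435  0.2043 0.1703] 63.87 [ 44.6  10.7 -23.8   0.  -55.3 -70.7] [0.2 0.2 0.3] 0.012
2.36
0, 9.7, -0.1, 7.6, 0.1202, 0, 8.7, -0.1, 8.7, 0.1202, 0, 7.6, -0.1, 9.7, 0.1202, 0, 6.4, -0.1, 10.5, 0.1202, 0, 5.1, -0.1, 11.2, 0.1202, 0, 3.7, -0.1, 11.7, 0.1202, 0, 2.3, -0.1, 12.1, 0.1202, 0, 0.8, -0.1, 12.3, 0.1202, 0, -0.7, -0.1, 12.3, 0.1202, 0, -2.1, -0.1, 12.1, 0.1202
```

play_rows(
  deltas=[0,9.5,0,7.5,0.12,0,8.5,0,8.5,0.12,0,7.5,0,9.5,0.12,0,6.5,0,10.5,0.12,0,5,0,11,0.12,0,3.5,0,11.5,0.12,0,2.5,0,12,0.12,0,1,0,12.5,0.12,0,-0.5,0,12.5,0.12,0,-2,0,12,0.12],
)

```text
time_s: 22.25
tcp_pos: [0.4089, 0.3231, 0.1673]
ee_rot: [[0.996, -0.002, 0.09], [-0.09, -0.002, 0.996], [-0.002, -1.0, -0.003]]
wrist_force: [-0.1, 0.2, -0.7]
gripper_width: 0.837
```

```bash
sleep 0; python3 snap.py 11 wrist scene; python3 -c "
import cv2
g=cv2.imread('pics/scene11.png'); cv2.imwrite('pics/a11c.png',cv2.resize(g[180:340,370:530],None,fx=3.7,fy=3.7,interpolation=2))"
```

```text
22.25 [0.4089 0.3231 0.1673] -5.18 [  56.2   14.9  -18.6   -0.   -56.7 -151.3] [-0.1  0.2 -0.7] 0.837
78.0
```

View pics/wrist11.png

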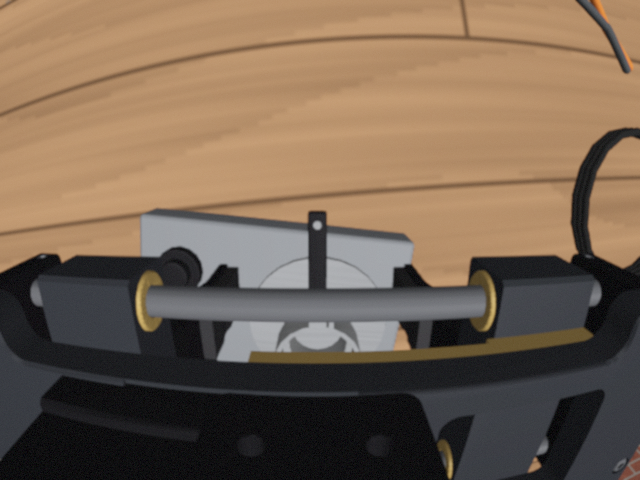

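View pics/a11c.png

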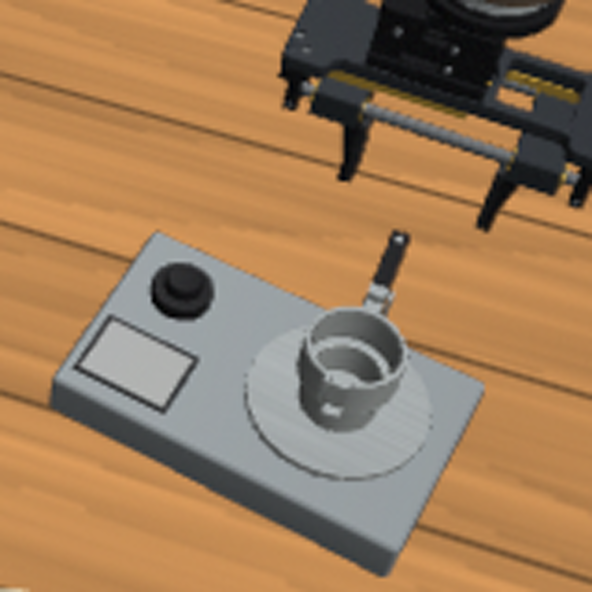

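```bash
python3 - <<'E'
from h import *
W=np.load("pics/wrist11.npy",allow_pickle=True).item(); c,s=W["c"],W["s"]
print([wonz(c,s,u,v,.104).round(4) for u,v in[(317,226),(317,212),(309,270),(326.5,270)]])
W=np.load("pics/wrist8.npy",allow_pickle=True).item(); c2,s2=W["c"],W["s"]
print([wonz(c2,s2,u,v,.104).round(4) for u,v in[(316.5,96),(307.5,150),(325.5,150)]])
r,e=load();s=r.sense();print(s["tcp_pos"],yaw(s),s["gripper_width"])
E
```

```text
[array([0.3933, 0.3251, 0.104 ]), array([0.3845, 0.3259, 0.104 ]), array([0.4216, 0.3174, 0.104 ]), array([0.4226, 0.3286, 0.104 ])]
[array([0.3933, 0.3254, 0.104 ]), array([0.4269, 0.3169, 0.104 ]), array([0.4279, 0.3281, 0.104 ])]
[0.40900629 0.32373557 0.16742505] -4.803551426140042 0.920913124598343
```

play_rows(
  deltas=[0,0,9,0,0,0,0,10,0,0,0,0,10,0,0,0,0,10,0,0,0,0,10,0,0,0,0,10,0,0,0,0,10,0,0,0,0,10,0,0,0,0,7,0,0,0,0,0,0,0],
)

```text
time_s: 23.35
tcp_pos: [0.4091, 0.3226, 0.0818]
ee_rot: [[0.996, -0.001, 0.085], [-0.085, -0.002, 0.996], [-0.001, -1.0, -0.002]]
wrist_force: [-0.9, 0.9, -1.6]
gripper_width: 1.002
```

```bash
python3 snap.py 12 side;python3 -c "
import cv2
g=cv2.imread('pics/side12.png'); cv2.imwrite('pics/s12c.png',cv2.resize(g[130:270,150:310],None,fx=4,fy=4,interpolation=2))"
```

```text
23.35 [0.4091 0.3226 0.0818] -4.89 [  56.1   20.8  -24.6   -0.   -44.7 -151. ] [-0.9  0.9 -1.6] 1.002
1.16
```

View pics/s12c.png

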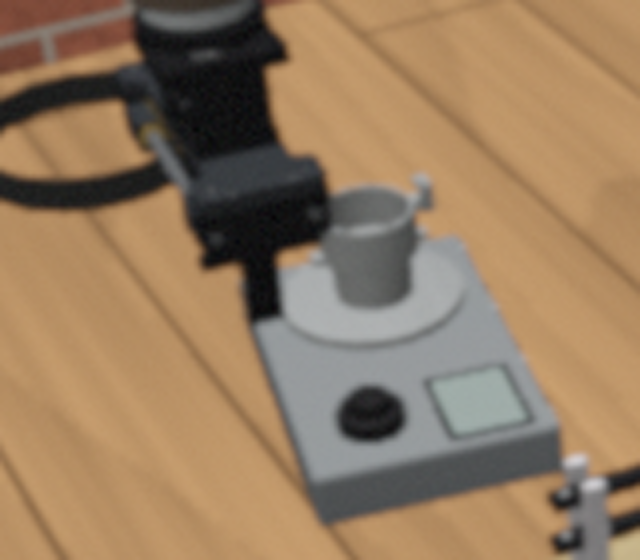

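play_rows(
  deltas=[0,0,0,1,0,255,0,0,0,0,255,0,0,0,0,255,0,0,0,0,255,0,0,0,0,255,0,0,0,0,255,0,0,0,0,255,0,0,0,0,255,0,0,0,0,255,0,0,0,0],
)

```text
time_s: 24.4
tcp_pos: [0.4097, 0.3242, 0.083]
ee_rot: [[0.996, 0.0, 0.085], [-0.085, -0.0, 0.996], [0.0, -1.0, -0.0]]
wrist_force: [-0.1, -0.3, 0.1]
gripper_width: 0.26
```

play_rows(
  deltas=[255,0,0,0,0,255,0,0,0,0,255,0,0,0,0,255,0,0,0,0,255,0,0,0,0,255,0,0,0,0,255,0,-3,0,0,255,0,-5,0,0,255,0,-6,0,0,255,0,-6,0,0],
)

```text
time_s: 25.4
tcp_pos: [0.4097, 0.3243, 0.1037]
ee_rot: [[0.996, 0.0, 0.085], [-0.085, 0.0, 0.996], [0.0, -1.0, 0.0]]
wrist_force: [-0.6, 0.1, -1.7]
gripper_width: 0.136
```

```bash
python3 snap.py 13 side wrist scene;python3 -c "
import cv2
g=cv2.imread('pics/side13.png'); cv2.imwrite('pics/s13c.png',cv2.resize(g[130:270,150:310],None,fx=4,fy=4,interpolation=2))
g=cv2.imread('pics/scene13.png'); cv2.imwrite('pics/a13c.png',cv2.resize(g[180:340,370:530],None,fx=3.7,fy=3.7,interpolation=2))"
```

```text
25.4 [0.4097 0.3243 0.1037] -4.88 [  56.2   19.2  -23.1    0.   -47.7 -151. ] [-0.6  0.1 -1.7] 0.136
8.33
```

View pics/s13c.png

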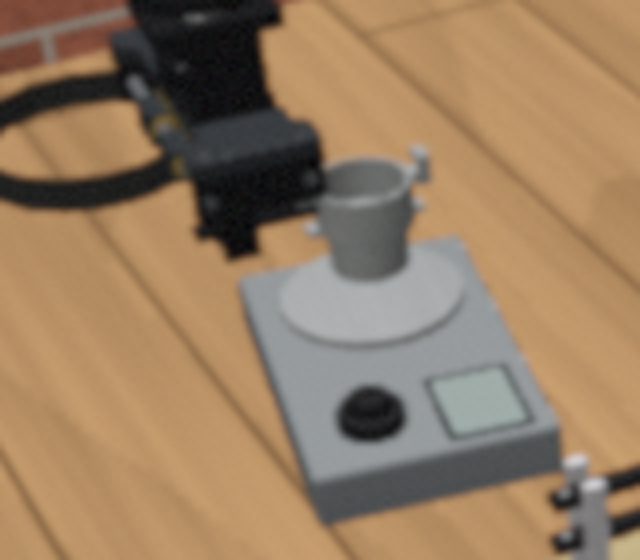

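View pics/a13c.png

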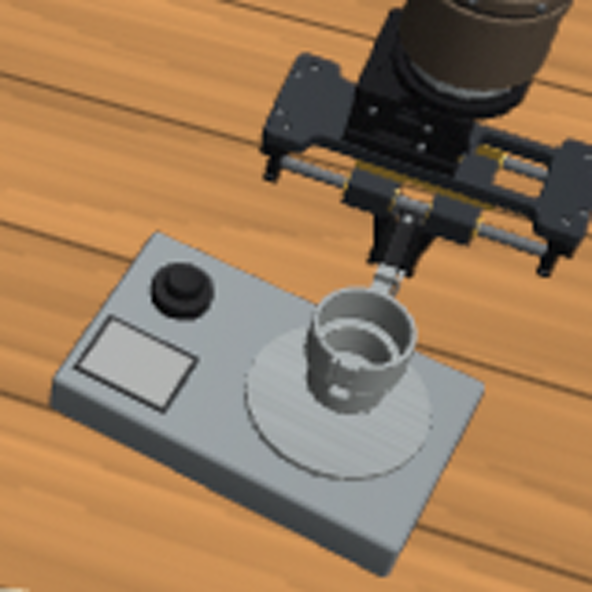

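```bash
python3 - <<'E'
from h import *
A=np.load("pics/scene8.npy",allow_pickle=True).item()["c"]
print("teal",[onz(A,u,v,.0).round(3) for u,v in[(331,212),(345,195),(318,205)]],[onz(A,u,v,.05).round(3) for u,v in[(297,183),(330,195)]])
r,e=load();s=r.sense();p=s["tcp_pos"];y=yaw(s); print(p,y)
plan(p,y,[.42,.14,.20],0,10,255)
plan([.42,.14,.20],0,[.38,-.06,.20],8,10,255)
plan([.38,-.06,.2],8,[.284,-.324,.19],13,20,255)
E
```

```text
teal [array([ 0.332, -0.071,  0.   ]), array([ 0.256, -0.057,  0.   ]), array([ 0.321, -0.115,  0.   ])] [array([ 0.307, -0.183,  0.05 ]), array([ 0.317, -0.08 ,  0.05 ])]
[0.4099004  0.32455032 0.10375979] -4.880806275817058
255, 2.6, -9.6, -18.3, -0.0085, 255, 2.4, -9.6, -18.3, -0.0085, 255, 2.3, -9.6, -18.3, -0.0085, 255, 2.1, -9.6, -18.4, -0.0085, 255, 2.0, -9.6, -18.4, -0.0085, 255, 1.8, -9.6, -18.4, -0.0085, 255, 1.6, -9.6, -18.4, -0.0085, 255, 1.5, -9.6, -18.4, -0.0085, 255, 1.3, -9.6, -18.4, -0.0085, 255, 1.2, -9.6, -18.4, -0.0085

255, -4.0, -0.0, -20.0, -0.014, 255, -4.3, -0.0, -19.9, -0.014, 255, -4.6, -0.0, -19.9, -0.014, 255, -4.8, -0.0, -19.8, -0.014, 255, -5.1, -0.0, -19.7, -0.014, 255, -5.4, -0.0, -19.7, -0.014, 255, -5.7, -0.0, -19.6, -0.014, 255, -5.9, -0.0, -19.5, -0.014, 255, -6.2, -0.0, -19.4, -0.014, 255, -6.5, -0.0, -19.3, -0.014

255, -6.6, 0.5, -12.4, -0.0044, 255, -6.6, 0.5, -12.4, -0.0044, 255, -6.7, 0.5, -12.3, -0.0044, 255, -6.8, 0.5, -12.3, -0.0044, 255, -6.8, 0.5, -12.3, -0.0044, 255, -6.9, 0.5, -12.3, -0.0044, 255, -6.9, 0.5, -12.2, -0.0044, 255, -7.0, 0.5, -12.2, -0.0044, 255, -7.0, 0.5, -12.2, -0.0044, 255, -7.1, 0.5, -12.1, -0.0044

255, -7.1, 0.5, -12.1, -0.0044, 255, -7.2, 0.5, -12.1, -0.0044, 255, -7.2, 0.5, -12.0, -0.0044, 255, -7.3, 0.5, -12.0, -0.0044, 255, -7.3, 0.5, -12.0, -0.0044, 255, -7.4, 0.5, -11.9, -0.0044, 255, -7.4, 0.5, -11.9, -0.0044, 255, -7.5, 0.5, -11.9, -0.0044, 255, -7.5, 0.5, -11.8, -0.0044, 255, -7.6, 0.5, -11.8, -0.0044
```

play_rows(
  deltas=[255,0,-10,-2,0,255,2,-14,-8,0,255,2.5,-14,-18,-0.01,255,2.5,-12,-22,-0.01,255,2.5,-10,-22,-0.01,255,2,-8,-22,-0.01,255,2,-8,-22,-0.01,255,2,-8,-22,-0.01,255,2,-6,-22,-0.01,255,2,-6,-22,-0.015],
)

```text
time_s: 26.55
tcp_pos: [0.4195, 0.1403, 0.1999]
ee_rot: [[1.0, 0.0, -0.0], [0.0, 0.0, 1.0], [0.0, -1.0, 0.0]]
wrist_force: [-0.3, -0.1, -1.6]
gripper_width: 0.133
```

play_rows(
  deltas=[255,-4,0,-20,-0.014,255,-4,0,-20,-0.014,255,-4.5,0,-20,-0.014,255,-5,0,-20,-0.014,255,-5,0,-19.5,-0.014,255,-5.5,0,-19.5,-0.014,255,-5.5,0,-19.5,-0.014,255,-6,0,-19.5,-0.014,255,-6,0,-19.5,-0.014,255,-6.5,0,-19.5,-0.014],
)

```text
time_s: 27.55
tcp_pos: [0.3797, -0.0595, 0.1995]
ee_rot: [[0.99, 0.0, -0.14], [0.14, 0.0, 0.99], [0.0, -1.0, -0.0]]
wrist_force: [0.3, 0.5, -0.9]
gripper_width: 0.131
```

play_rows(
  deltas=[255,-6.5,0,-12.5,-0.0045,255,-6.5,0,-12.5,-0.0045,255,-6.5,0,-12.5,-0.0045,255,-7,0,-12.5,-0.0045,255,-7,0,-12,-0.0045,255,-7,0,-12,-0.0045,255,-7,0,-12,-0.0045,255,-7,0,-12,-0.0045,255,-7,0,-12,-0.0045,255,-7,0,-12,-0.0045],
)

```text
time_s: 28.55
tcp_pos: [0.3314, -0.1906, 0.1995]
ee_rot: [[0.983, 0.0, -0.184], [0.184, -0.0, 0.983], [0.0, -1.0, -0.0]]
wrist_force: [0.5, -0.0, -0.1]
gripper_width: 0.132
```

play_rows(
  deltas=[255,-7,0,-12,-0.0045,255,-7,0,-12,-0.0045,255,-7,0,-12,-0.0045,255,-7.5,0,-12,-0.0045,255,-7.5,0,-12,-0.0045,255,-7.5,0,-12,-0.0045,255,-7.5,0,-12,-0.0045,255,-7.5,0,-12,-0.0045,255,-7.5,0,-12,-0.0045,255,-7.5,0,-12,-0.0045],
)

```text
time_s: 29.55
tcp_pos: [0.284, -0.323, 0.1995]
ee_rot: [[0.974, 0.0, -0.228], [0.228, -0.0, 0.974], [0.0, -1.0, -0.0]]
wrist_force: [-0.1, -0.4, -1.2]
gripper_width: 0.132
```

```bash
python3 snap.py 14 side wrist scene;python3 -c "
from h import *
g=cv2.imread('pics/side14.png'); cv2.imwrite('pics/s14c.png',cv2.resize(g[180:420,170:450],None,fx=2.8,fy=2.5,interpolation=2))
r,e=load();s=r.sense();p=s['tcp_pos'];print(p,yaw(s),s['gripper_width'])"
```

```text
29.55 [ 0.284  -0.323   0.1995] 13.18 [-26.9   3.9 -27.3   0.  -58.8 -50. ] [-0.1 -0.4 -1.2] 0.132
22.62
[ 0.2840341  -0.32274681  0.19924555] 13.070340707865213 0.13464815871533956
```

View pics/s14c.png

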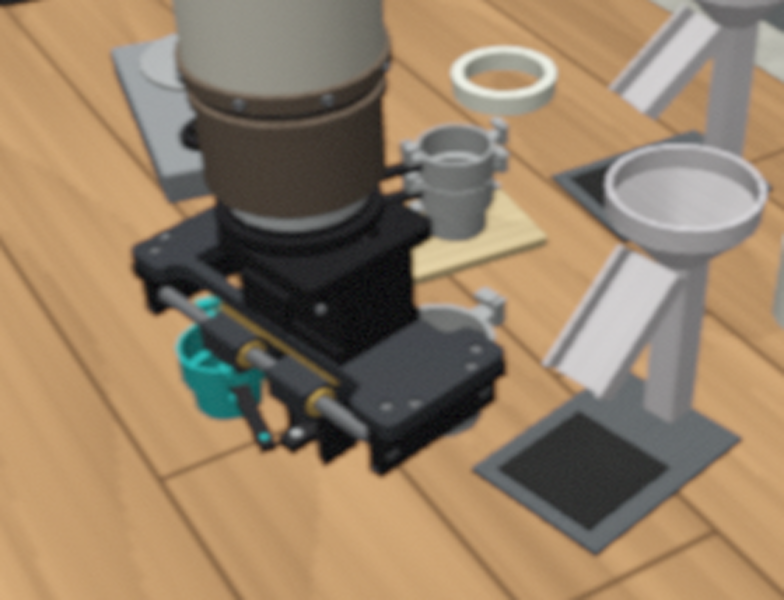

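View pics/scene14.png

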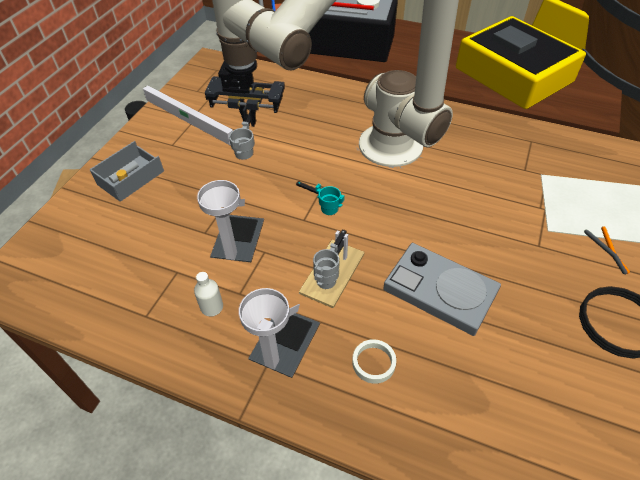

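View pics/wrist14.png

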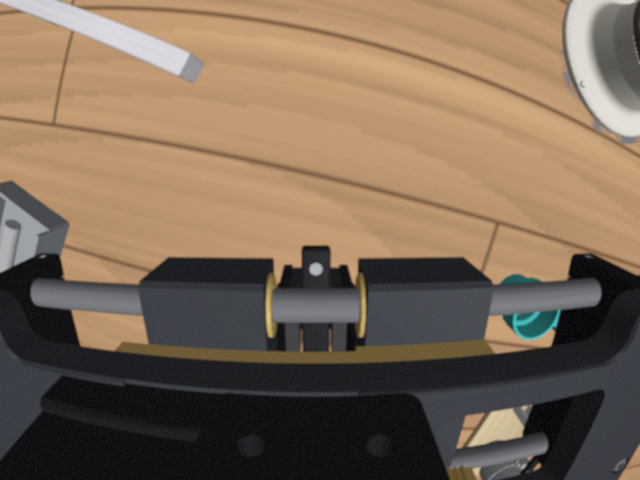

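```bash
python3 - <<'E'
from h import *
A=np.load("pics/scene14.npy",allow_pickle=True).item()["c"]
print("bar",[onz(A,u,v,.02).round(3) for u,v in[(232,140),(232,132),(145,92)]])
# cup rim center in scene14 and expected
P=[0.284+.0797*np.cos(np.radians(13)),-.323+.0797*np.sin(np.radians(13)),.1993-.0325+.06]; print(P,pix(A,P))
g=A["img"]; cv2.imwrite("pics/a14c.png",cv2.resize(g[70:170,190:290],None,fx=6,fy=6,interpolation=2))
E
```

```text
bar [array([ 0.177, -0.462,  0.02 ]), array([ 0.142, -0.481,  0.02 ]), array([ 0.058, -0.865,  0.02 ])]
[np.float64(0.3616572941633832), np.float64(-0.305071400968794), 0.2268] [240.74347144 134.76038552]
```

View pics/a14c.png

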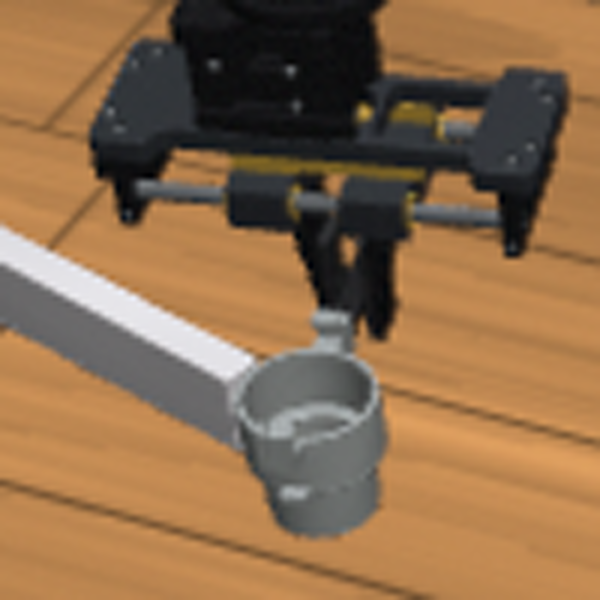

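play_rows(
  deltas=[255,0,8,0,0,255,0,16,0,0,255,0,20,0,0,255,0,20,0,0,255,0,20,0,0,255,0,20,0,0,255,0,20,0,0,255,0,16,0,0,255,0,8,0,0,255,0,3,0,0],
)

```text
time_s: 30.7
tcp_pos: [0.2842, -0.3219, 0.0473]
ee_rot: [[0.974, -0.002, -0.228], [0.228, 0.001, 0.974], [-0.001, -1.0, 0.001]]
wrist_force: [-0.5, 0.1, -0.3]
gripper_width: 0.129
```

```bash
python3 snap.py 15 side scene;python3 - <<'E'
from h import *
g=cv2.imread('pics/side15.png'); cv2.imwrite('pics/s15c.png',cv2.resize(g[230:450,200:460],None,fx=3,fy=2.7,interpolation=2))
r,e=load();s=r.sense();p=s['tcp_pos'];print(p,yaw(s),s['gripper_width'])
y=np.radians(13); P=np.array([.4886,-.277])-.0797*np.array([np.cos(y),np.sin(y)]); print(P)
d=P-p[:2]; y=np.radians(yaw(s)); print(d@[np.cos(y),np.sin(y)]*1000,d@[-np.sin(y),np.cos(y)]*1000)
E
```

```text
30.7 [ 0.2842 -0.3219  0.0473] 13.21 [-26.7  16.6 -39.1   0.  -34.4 -50.1] [-0.5  0.1 -0.3] 0.129
4.45
[ 0.28470102 -0.32234343  0.0480613 ] 13.202625915519095 0.12920777003540868
[ 0.41094271 -0.2949286 ]
129.1663394170216 -2.1428203080927393
```

View pics/s15c.png

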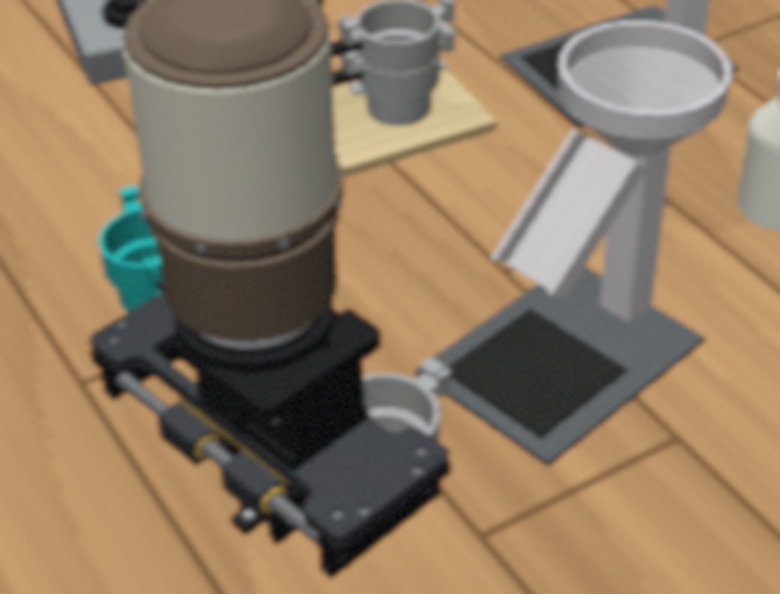

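play_rows(
  deltas=[255,5,0,-0.2,0,255,8,0,-0.2,0,255,10,0,-0.2,0,255,10,0,-0.2,0,255,10,0,-0.2,0,255,10,0,-0.2,0,255,10,0,-0.2,0,255,10,0,-0.2,0,255,8,0,-0.2,0,255,4,0,-0.2,0],
)

```text
time_s: 31.8
tcp_pos: [0.3687, -0.3049, 0.048]
ee_rot: [[0.974, 0.0, -0.228], [0.228, -0.0, 0.974], [0.0, -1.0, -0.0]]
wrist_force: [0.2, 0.0, 0.3]
gripper_width: 0.137
```

```bash
python3 snap.py 16 side scene;python3 - <<'E'
from h import *
g=cv2.imread('pics/side16.png'); cv2.imwrite('pics/s16c.png',cv2.resize(g[230:430,250:460],None,fx=3.5,fy=2.9,interpolation=2))
g=cv2.imread('pics/scene16.png'); cv2.imwrite('pics/a16c.png',cv2.resize(g[150:280,170:300],None,fx=4.5,fy=4.5,interpolation=2))
E
```

```text
31.8 [ 0.3687 -0.3049  0.048 ] 13.2 [-20.1  20.3 -32.5   0.  -37.2 -56.7] [0.2 0.  0.3] 0.137
2.77
```

View pics/s16c.png

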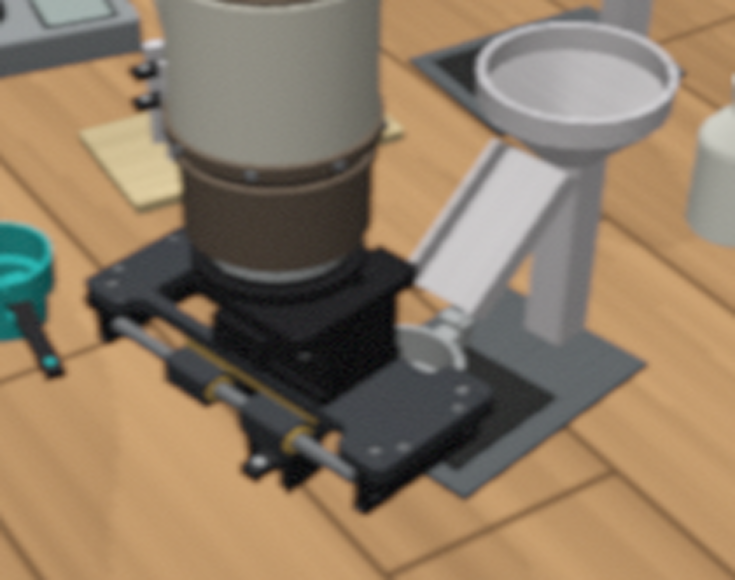

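View pics/a16c.png

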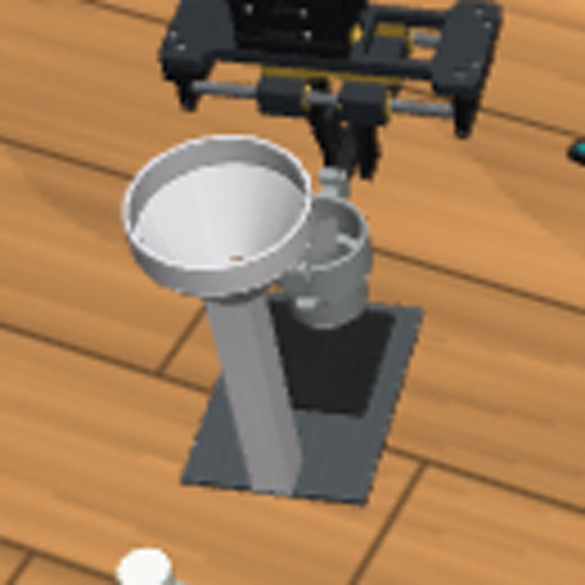

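play_rows(
  deltas=[255,4,0,0,0,255,6,0,0,0,255,6,0,0,0,255,6,0,0,0,255,6,0,0,0,255,6,0,0,0,255,5,0,0,0,255,3,0,0,0,255,1.5,0,0,0,255,0,0,0,0],
)

```text
time_s: 32.9
tcp_pos: [0.4102, -0.2951, 0.048]
ee_rot: [[0.974, -0.0, -0.228], [0.228, 0.0, 0.974], [-0.0, -1.0, 0.0]]
wrist_force: [-0.7, -0.0, -1.2]
gripper_width: 0.131
```

```bash
python3 snap.py 17 side scene;python3 - <<'E'
from h import *
g=cv2.imread('pics/side17.png'); cv2.imwrite('pics/s17c.png',cv2.resize(g[230:430,250:460],None,fx=3.5,fy=2.9,interpolation=2))
g=cv2.imread('pics/scene17.png'); cv2.imwrite('pics/a17c.png',cv2.resize(g[150:280,170:300],None,fx=4.5,fy=4.5,interpolation=2))
E
```

```text
32.9 [ 0.4102 -0.2951  0.048 ] 13.17 [-17.3  22.4 -28.8   0.  -38.8 -59.5] [-0.7 -0.  -1.2] 0.131
0.39
```

View pics/s17c.png

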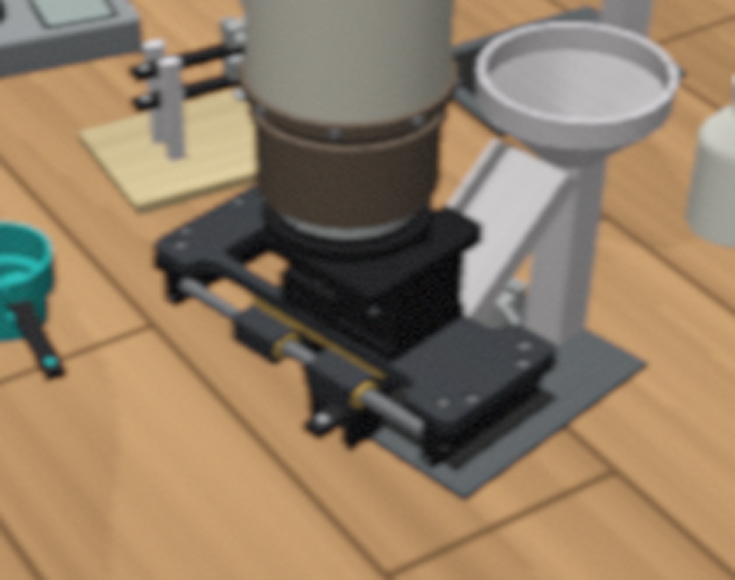

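View pics/a17c.png

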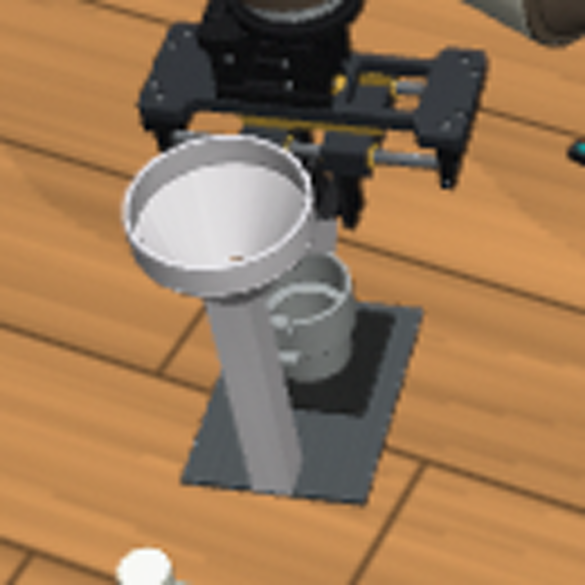

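```bash
python3 - <<'E'
from h import *
W=np.load("pics/scene17.npy",allow_pickle=True).item();A,s=W["c"],W["s"]
y=np.radians(yaw(s)); C=s["tcp_pos"][:2]+.0797*np.array([np.cos(y),np.sin(y)]); print(C)
t=np.linspace(0,6.28,100)
E=np.array([pix(A,[C[0]+.025*np.cos(a),C[1]+.025*np.sin(a),.0155]) for a in t]); E=(E-[170,150])*4.5
print("pred bottom ext: right",E[:,0].max(),"bottom",E[:,1].max())
E=np.array([pix(A,[C[0]+.031*np.cos(a),C[1]+.031*np.sin(a),.0755]) for a in t]); E=(E-[170,150])*4.5
print("pred rim: right",E[:,0].max(),"bottom",E[:,1].max(),"top",E[:,1].min())
e=[0,0]
for du,dv in((40,40),(40,-40),(-40,40),(-40,-40)):
    yy=np.radians(13); x=.4886+du/1e3*np.cos(yy)-dv/1e3*np.sin(yy); z=-.277+du/1e3*np.sin(yy)+dv/1e3*np.cos(yy); print(du,dv,(pix(A,[x,z,.01])-[170,150])*4.5)
E
```

```text
[ 0.48776881 -0.27692271]
pred bottom ext: right 351.518300170583 bottom 380.790717610543
pred rim: right 349.3550179717359 bottom 321.38547333576753 top 242.02878726917396
40 40 [359.12060461 414.29659102]
40 -40 [227.57126552 399.23536872]
-40 40 [390.40391041 313.32899088]
-40 -40 [263.25871019 299.44073066]
```

play_rows(
  deltas=[255,0,1,0,0,255,0,1,0,0,255,0,1,0,0,255,0,1,0,0,255,0,0.5,0,0,255,0,0.5,0,0,255,0,0,0,0,255,0,0,0,0,255,0,0,0,0,255,0,0,0,0],
)

```text
time_s: 34.0
tcp_pos: [0.4101, -0.2952, 0.0431]
ee_rot: [[0.974, 0.0, -0.228], [0.228, -0.0, 0.974], [0.0, -1.0, -0.0]]
wrist_force: [-1.0, -0.4, -0.1]
gripper_width: 0.134
```

play_rows(
  deltas=[255,0,0.5,0,0,255,0,0.5,0,0,255,0,0,0,0,255,0,0,0,0,255,0,0,0,0,255,0,0,0,0,255,0,0,0,0,255,0,0,0,0,255,0,0,0,0,255,0,0,0,0],
)

```text
time_s: 35.0
tcp_pos: [0.4096, -0.2953, 0.0423]
ee_rot: [[0.974, -0.001, -0.228], [0.228, -0.0, 0.974], [-0.001, -1.0, 0.0]]
wrist_force: [-4.3, -1.3, 5.4]
gripper_width: 0.134
```

play_rows(
  deltas=[0,0,0,0,0,0,0,0,0,0,0,0,0,0,0,0,0,0,0,0,0,0,0,0,0,0,0,0,0,0,0,0,0,0,0,0,0,0,0,0,0,0,0,0,0,0,0,0,0,0],
)

```text
time_s: 36.0
tcp_pos: [0.4101, -0.2952, 0.0421]
ee_rot: [[0.974, 0.0, -0.228], [0.228, -0.0, 0.974], [0.0, -1.0, -0.0]]
wrist_force: [0.2, 0.1, -0.6]
gripper_width: 0.949
```

play_rows(
  deltas=[0,0,-3,0,0,0,0,-6,0,0,0,0,-12,0,0,0,0,-15,0,0,0,0,-18,0,0,0,-2,-18,0,0,0,-5,-18,0,0,0,-10,-18,0,0,0,-12,-12,0,0,0,-10,-5,0,0],
)

```text
time_s: 37.0
tcp_pos: [0.3718, -0.3044, 0.1685]
ee_rot: [[0.974, 0.002, -0.228], [0.228, -0.001, 0.974], [0.002, -1.0, -0.001]]
wrist_force: [-0.2, -0.1, -0.1]
gripper_width: 0.999
```

```bash
python3 snap.py 18 side scene wrist;python3 - <<'E'
from h import *
g=cv2.imread('pics/side18.png'); cv2.imwrite('pics/s18c.png',cv2.resize(g[230:430,250:460],None,fx=3.5,fy=2.9,interpolation=2))
g=cv2.imread('pics/scene18.png'); cv2.imwrite('pics/a18c.png',cv2.resize(g[150:280,170:300],None,fx=4.5,fy=4.5,interpolation=2))
E
```

```text
37.0 [ 0.3718 -0.3044  0.1685] 13.17 [-19.9  10.8 -24.    0.  -55.1 -57. ] [-0.2 -0.1 -0.1] 0.999
8.12
```

View pics/s18c.png

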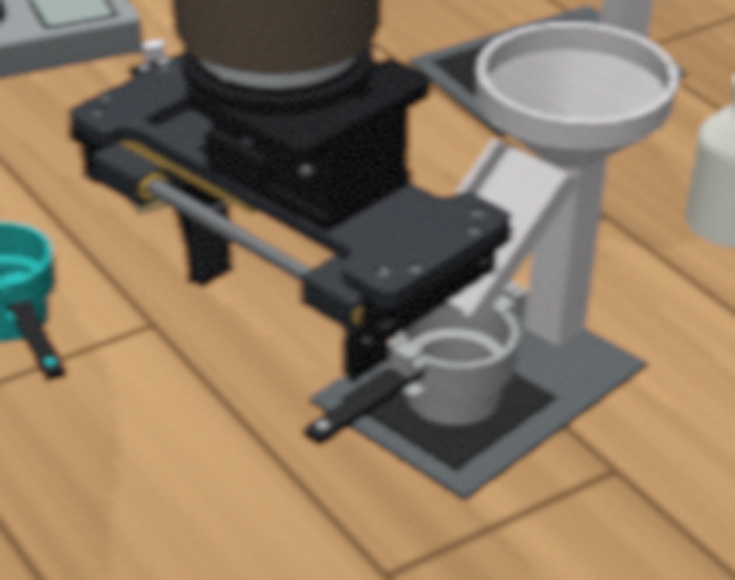

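View pics/a18c.png

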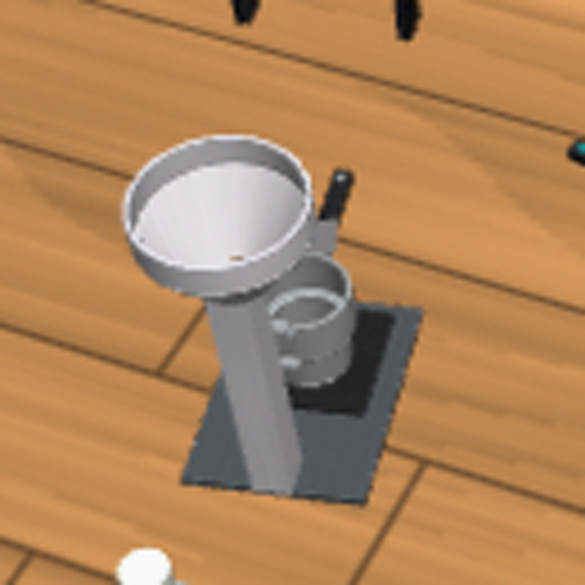

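```bash
python3 - <<'E'
from h import *
from scipy.optimize import least_squares as ls
B=np.load("pics/side18.npy",allow_pickle=True).item()["c"];A=np.load("pics/scene18.npy",allow_pickle=True).item()["c"]
t=np.linspace(0,6.28,200)
def ext(c,C,r,z): return np.array([pix(c,[C[0]+r*np.cos(a),C[1]+r*np.sin(a),z]) for a in t])
# side: lower cylinder left/right silhouette near base & bottom
def fB(C): E=ext(B,C,.025,.0115); return [E[:,0].min()-(250+406/3.5),E[:,0].max()-(250+507/3.5),E[:,1].max()-(230+424/2.9)]
def fA(C): E=ext(A,C,.025,.0115); return [E[:,0].max()-(170+353/4.5),E[:,1].max()-(150+386/4.5)]
for f in(fB,fA): q=ls(f,[.4886,-.277]); print(q.x,q.fun)
print("pad corners B",[onz(B,250+u/3.5,230+v/2.9,.01).round(4) for u,v in[(457,470),(555,397)]])
print("pad corners A",[onz(A,170+u/4.5,150+v/4.5,.01).round(4) for u,v in[(364,416),(395,312)]])
E
python3 -c "
import cv2
g=cv2.imread('pics/scene18.png'); cv2.imwrite('pics/a18d.png',cv2.resize(g[200:400,170:510],None,fx=2.3,fy=2.3,interpolation=2))"
```

```text
[ 0.4930047 -0.2792772] [ 0.77762787 -0.77458023  0.03828207]
[ 0.4882333  -0.27623314] [8.52651283e-14 2.84217094e-14]
pad corners B [array([ 0.4587, -0.3274,  0.01  ]), array([ 0.5354, -0.3086,  0.01  ])]
pad corners A [array([ 0.5187, -0.2258,  0.01  ]), array([ 0.4386, -0.2449,  0.01  ])]
```

View pics/a18d.png

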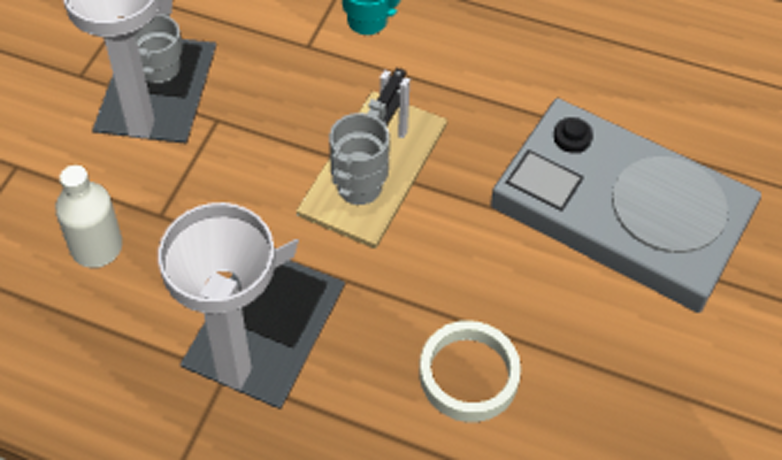

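play_rows(
  deltas=[0,0,0,0,0,0,0,0,0,0,0,0,0,0,0,0,0,0,0,0,0,0,0,0,0,0,0,0,0,0,0,0,0,0,0,0,0,0,0,0,0,0,0,0,0,0,0,0,0,0],
)

```text
time_s: 38.15
tcp_pos: [0.3721, -0.304, 0.1671]
ee_rot: [[0.974, 0.0, -0.228], [0.228, -0.0, 0.974], [0.0, -1.0, -0.0]]
wrist_force: [-0.9, -0.2, -0.2]
gripper_width: 1.0
```

```bash
python3 -c "
from station import r
print(r.finish_job())"
```

```text
the job is handed in; nothing more can be done
None
```

The whole job ran in the order asked and was handed in at about 38 s. It gave no verdict.

- **Unlock and lift:** I turned the top cup about 0.75 rad anticlockwise and lifted it off. The other two cups stayed in the stand.
- **Balance:** I stood the cup in the middle of the pan and let go. I then pressed the button to its stop, with about 19 N at the wrist against the 4 N it needs. I could not read the button's travel directly, so "fully down" rests on that force and the fingertip height.
- **Pad:** I took the cup again by its handle and slid it in level from the front. It is standing on the pad of the hopper farthest to the robot's right, released.

**Last checks:** The pictures show the cup upright on the pad and the gripper clear of it. The bottle, tape roll and remaining stack look undisturbed. The two views disagree slightly on centring: the scene camera puts the cup about 2 mm from the pad's middle. The blurrier side camera puts it about 5 mm towards the back. I left it there.

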